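Put the puncture kit away in its tray

TASK

Put the puncture kit away: swing the wooden turn-button clear, seat the aluminium tin and the wooden tube rasp flat and fully home in their own pockets of the kit board, then swing the turn-button back across both so that it holds them in. Lay every tyre lever that is out on the bench flat on the floor of the tray's near half, side by side and parallel to the tray's sides that run from front to back, every hooked end towards the kit board. Leave the valve tool and everything else on the bench where it is.

Things in the scene. Friction and masses are not known exactly. Their poses are not given: they have to be found in the camera images.
- tray: Fixed blue enamel tray 264 (x) by 272 (y) by 21 mm high, 4 mm walls, floor 4 mm above the bench. Origin: centre of its underside; x to its far half, y to its left. Turned by up to 0.2 rad. Its far half (tray x 28 to 123, y -108 to 108 mm) is a fixed timber kit board, top 24 mm above the bench, with two pockets. Its near half (tray x -128 to 28, y -132 to 132 mm) is the flat lever bay.
- tin_pocket (a point): Centre of the floor of the larger pocket (tray x 75.5, y -54.5 mm; 10 mm above the bench). The pocket is 59 mm along tray x by 84 mm along tray y, 14 mm deep, edges chamfered 1.5 mm: the tin has 2 mm clearance all round. Axes as the tray.
- rasp_pocket (a point): Centre of the floor of the smaller pocket (tray x 75.5, y +62.5 mm; 10 mm above the bench). The pocket is 42 mm along tray x by 70 mm along tray y, 14 mm deep, edges chamfered 1.5 mm: the rasp has 2 mm clearance all round. Axes as the tray.
- turn_button (a joint): Angle of the dark wooden turn-button, a bar that swivels on the 40 mm land between the pockets. 0 (stop): the bar lies along tray y, its ends 14 mm over each pocket. It turns counter-clockwise from above to 1.57 (stop): along tray x; clear of both pockets from 1.25 on. About 0.03 N m of friction; stays where left. It passes 1.5 mm over fully seated parts and is blocked by one not home.
- button_mid (a point): Middle of the turn-button: on its vertical swivel axis, at half its height. The bar is 68 mm long (y), 16 mm wide (x) and 18 mm thick, underside 41.5 mm and top 59.5 mm above the bench, on a round spacer 16 mm across. Seated parts (tops 40 mm above the bench) begin 22 mm from its axis: fingertips that take it by the middle should stay above them.
- tin: Closed rectangular aluminium tin, 80 (x) by 55 (y) by 30 mm high, 100 to 200 g. Origin: centre of its underside. Either way round is right. Seated, it stands 16 mm proud of the kit board.
- rasp: Tube rasp: a plain wooden block with a toothed steel face on top, 66 (x) by 38 (y) by 30 mm high, 80 to 150 g. Origin: centre of its underside. It starts face up and stays so; either way round is right. Seated, it stands 16 mm proud of the kit board.
- lever0: White plastic tyre lever 121 mm long, 50 g; one of four alike, of which two to four are present (None = absent). Lies along its x axis; origin: underside, mid-length. Shank (x -32 to 40 mm) 20 mm wide, 8 mm thick: grip it there, near the origin. At +x a 20 mm wide hook rises to about 17 mm; at -x it narrows to a tail 12 mm wide, 6 mm thick.
- lever0_hook (a point): Hooked end of lever0: 55 mm along +x from its origin, 6 mm above its underside.
- lever1: White plastic tyre lever 121 mm long, 50 g; one of four alike, of which two to four are present (None = absent). Lies along its x axis; origin: underside, mid-length. Shank (x -32 to 40 mm) 20 mm wide, 8 mm thick: grip it there, near the origin. At +x a 20 mm wide hook rises to about 17 mm; at -x it narrows to a tail 12 mm wide, 6 mm thick.
- lever1_hook (a point): Hooked end of lever1: 55 mm along +x from its origin, 6 mm above its underside.
- lever2: White plastic tyre lever 121 mm long, 50 g; one of four alike, of which two to four are present (None = absent). Lies along its x axis; origin: underside, mid-length. Shank (x -32 to 40 mm) 20 mm wide, 8 mm thick: grip it there, near the origin. At +x a 20 mm wide hook rises to about 17 mm; at -x it narrows to a tail 12 mm wide, 6 mm thick.
- lever2_hook (a point): Hooked end of lever2: 55 mm along +x from its origin, 6 mm above its underside.
- lever3: White plastic tyre lever 121 mm long, 50 g; one of four alike, of which two to four are present (None = absent). Lies along its x axis; origin: underside, mid-length. Shank (x -32 to 40 mm) 20 mm wide, 8 mm thick: grip it there, near the origin. At +x a 20 mm wide hook rises to about 17 mm; at -x it narrows to a tail 12 mm wide, 6 mm thick.
- lever3_hook (a point): Hooked end of lever3: 55 mm along +x from its origin, 6 mm above its underside.
- valve_tool: Red T-shaped valve tool in the left end of the lever bay (along tray x, at tray y about 110 mm), 82 mm long, 34 mm wide at its head, 11 mm high; origin: underside below the middle. Not part of the job: leave it where it is.
- mug: White enamel mug, 80 mm across, 80 mm high; origin: centre of underside. Not part of the job: leave it where it is.
- jar: Little glass jar, 28 mm across, 34 mm high; origin: centre of underside. Not part of the job: leave it where it is.
- hub_nut: Dark steel hub nut, 40 mm across, 14 mm high; origin: centre of underside. Not part of the job: leave it where it is.
- round_tin: Round steel can, 72 mm across, 55 mm high; origin: centre of underside. Not part of the job: leave it where it is.
- spanner: Steel spanner, 160 mm long; origin: underside. Not part of the job: leave it where it is.
- pedal: Rubber bicycle pedal, about 135 by 80 by 24 mm; origin: centre of underside. Not part of the job: leave it where it is.
- lever_bay (a point): Point on the floor of the lever bay (tray x -50, y -20 mm, 4 mm above the bench): a middling place for levers, clear of the valve tool. Axes as the tray's. A steel spring clip fixed on the near rim at tray y 100 mm sticks out 62 mm towards the robot, up to 31 mm above the bench.
Not all that is in view belongs to the job. Leave any orange or pink look-alike of the tin alone.

How it is judged:
By the outcome, as a careful person would: the job done as asked, in the order asked, and still so for the second after the job is handed in, with the robot touching nothing.
Of lever0, lever1, lever2, lever3 only 2 to 4 are there at a start; the rules pass over those that are not, and their reading is None.
At some moment in a run one of lever0, lever1, lever2, lever3 may be knocked a few centimetres aside while the robot is not near it.
Once in a run the grip may slacken for a moment while it holds something.
It also fails if it takes over 210 s, if anything falls off the work surface, if the arm or the gripper's body presses on something with over 40 N, if the wrist force passes 120 N, or if a joint passes its speed limit or range.

ROBOT

A 7-joint arm with a two-finger parallel gripper is mounted at the origin on the work surface. World frame = base frame: x ahead of the robot, y to its left, z up, the work surface at z = 0. Lengths are in mm, angles in degrees, forces in N, time in s.
With the tool pointing down it reaches from about 400 to 850 mm from the base axis. Payload 4.5 kg.
Tool frame: the origin (TCP) lies at the very end of the fingers, on their centre line; the grasp point (between the pads) lies 19 mm behind it; z points along the fingers, y is the line along which they close (so a half turn about z gives the same grasp; the last joint's range is limited). The gripper opens to 85 mm and grips with 20 to 120 N. Pads are 22 mm wide; open, the fingers measure 114 mm over their backs; the gripper's body (76 mm by 85 mm) begins 54 mm behind the grasp point. The pads swing forward as they close: fully open they stand 13 mm farther back than shut.
Start: joints at [-66.188, 39.483, -11.15, 89.685, 9.013, 51.709, -12.324], TCP at [232.852, 580.029, 231.317] pointing down, gripper open.
Joint ranges: [-172.22, 172.22], [-26.19, 119.32], [-84.43, 86.54], [7.71, 146.69], [-57.33, 237.33], [2.42, 119.75], [-152.13, 152.13]. Speed limits (degrees/s): [147.25, 147.25, 180, 180, 180, 180, 180].

INTERFACE

Orientations are given as a 3x3 rotation matrix whose columns are the frame's x, y, z axes.
In Python, from workcell import * gives the robot as it stands. The module is installed in compiled form; this text tells all that it offers.
- The arm moves only by the tool servo_tool, never from a script. Its argument "targets" is a list of rows, each a list of 7 numbers: the turn, a rotation vector about the tool's x, y, z in degrees, then the shift along the tool's x, y, z in m, then the opening, from -1 (shut) to 1 (fully open). In form: [[ax, ay, az, tx, ty, tz, grip], ...]. A call has exactly 5 rows; each row is the pose to reach, as a shift and turn from the pose commanded when the call began, along the tool's axes at that moment; what a row does not reach only later rows make up. A row lasts 1/8 s, in which the tool goes at most 62.5 mm and 10.7 degrees, less where a joint would pass 70% of its speed; a pose out of reach is approached as far as the arm can. A call with a gripper value outside its range is refused whole. The fingers move at their own pace and stop on an object; "squeeze" is the grip in N (left out, the last holds). Time passes only in rows, so rows that repeat a pose let the fingers close, or fill a call up. It gives the time, the measured TCP pose, the force, the opening and the grip force at its end, in the units of the state.
- state(): the state, without advancing time (a new reading comes with each control period).
- snapshot(name): name is "side" or "top"; returns a dict with "frame" (400x640x3 uint8, blue, green, red), "fx", "fy", "cx", "cy" (pixels), "world_from_camera" (4x4, takes a point from camera to world coordinates). Camera axes: x right, y down, z forward; pixel columns grow to the right and rows downward; lengths in mm; the calibration is good to about 2 mm. A picture is of the moment at which its call begins. There is no depth.
- hand_in(): hands the job in; it is judged then, once.
The state is a dict: "time_s": time; "joints": joint angles; "qvel": joint speeds; "joint_torque": joint torques, N m; "tcp_pos": TCP position; "ee_rot": TCP orientation; "contact_force": force on the tool from outside, world axes, zero at the start; "ft_torque": the same for the moment, N m; "grip_width": finger opening in mm; "gripper_force": force on a finger pad.
Only numpy, scipy, OpenCV 4.12 (cv2) and the standard library are available. Lean on these libraries where they do the work, as an engineer would, in place of code of your own. Each camera call takes 0.05 s, during which the arm holds its last target. There are 200 camera calls.

## Working session

There is one attempt and no reset: what is moved stays moved. The work goes in short steps, Python scripts to look and compute and a tool call to move; the robot and the scene stay as the last step left them, time stands still between calls to the robot, and variables do not carry over. Pictures are saved under pics/ and viewed, at most 14 in all, crops included, and the job is handed in when it is done.

Besides the shell and the picture viewer there is one more tool, called after "Request:" by a JSON object that holds its "name" and its "arguments", one argument or row to a line. servo_tool: Moves the arm, as the interface text tells. Its arguments: {"type":"object","properties":{"targets":{"type":"array","items":{"type":"array","items":{"type":"number"}}},"squeeze":{"type":"number"}},"required":["targets"]}

```bash
mkdir -p pics; cat > h.py <<'E'
from workcell import *
import numpy as np, cv2
def look(n,f=None):
    s=snapshot(n)
    if f: cv2.imwrite('pics/'+f,s['frame'])
    return s
def ray(s,u,v,z):
    M=s['world_from_camera']; d=M[:3,:3]@np.array([(u-s['cx'])/s['fx'],(v-s['cy'])/s['fy'],1]); o=M[:3,3]
    return (o+d*(z-o[2])/d[2])
def proj(s,p):
    M=s['world_from_camera']; c=M[:3,:3].T@(np.array(p,float)-M[:3,3])
    return np.array([s['fx']*c[0]/c[2]+s['cx'],s['fy']*c[1]/c[2]+s['cy']])
E
python3 - <<'E'
from h import *
for n in('top','side'):
    s=look(n,n+'0.png'); print(n,s['fx'],s['cx'],s['cy'],np.round(s['world_from_camera'],3).tolist())
st=state();print(st['time_s'],st['tcp_pos'],np.round(st['ee_rot'],3),st['grip_width'])
E
```

```text
top 520.6402393422785 326.2620935932408 197.8538449801316 [[0.02, -0.99, 0.139, 259.825], [-1.0, -0.017, 0.017, -8.445], [-0.014, -0.14, -0.99, 1739.804], [0.0, 0.0, 0.0, 1.0]]
side 501.18876933518584 320.55111199625776 198.39846546365638 [[0.758, -0.326, 0.565, -358.401], [-0.652, -0.349, 0.673, -978.803], [-0.022, -0.879, -0.477, 782.313], [0.0, 0.0, 0.0, 1.0]]
0.1 [232.67149529 579.45024116 230.55004843] [[-0.928  0.373 -0.001]
 [ 0.373  0.928 -0.002]
 [-0.    -0.002 -1.   ]] 85.27320420303258
```

View pics/top0.png

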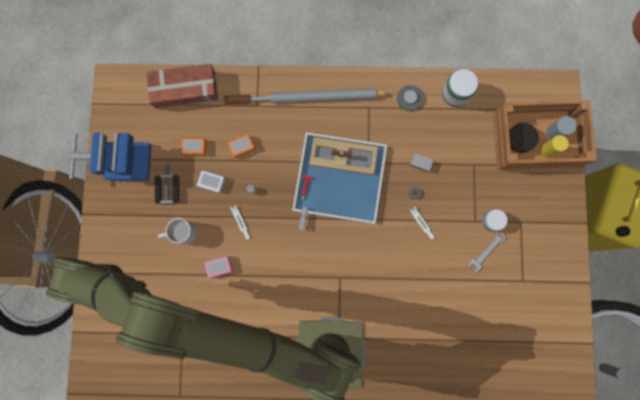

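View pics/side0.png

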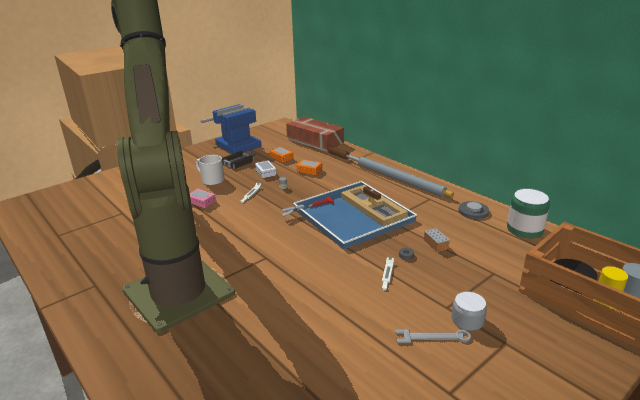

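Top view: tray around (341,178), tin about (210,181), rasp about (421,162), levers about (240,222) and (422,222), orange and pink decoys, and the arm at lower left. I'll measure on enlarged crops.

```bash
python3 - <<'E'
from h import *
t=cv2.imread('pics/top0.png');s=cv2.imread('pics/side0.png')
cv2.imwrite('pics/ct.png',cv2.resize(t[125:245,185:445],None,fx=3,fy=3,interpolation=cv2.INTER_CUBIC))
cv2.imwrite('pics/cs.png',cv2.resize(s[145:295,230:460],None,fx=3.4,fy=3.4,interpolation=cv2.INTER_CUBIC))
E
```

```text
(no output)
```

View pics/ct.png

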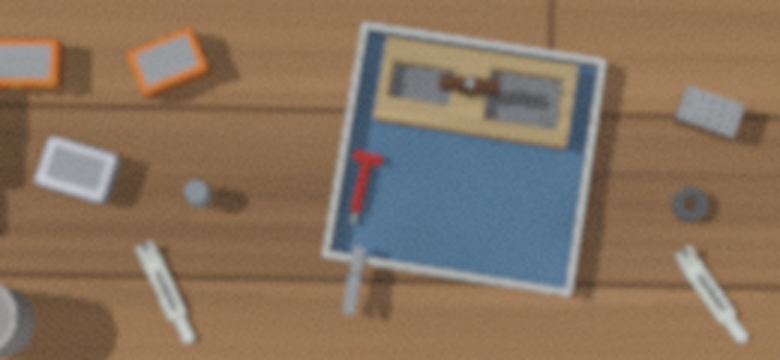

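View pics/cs.png

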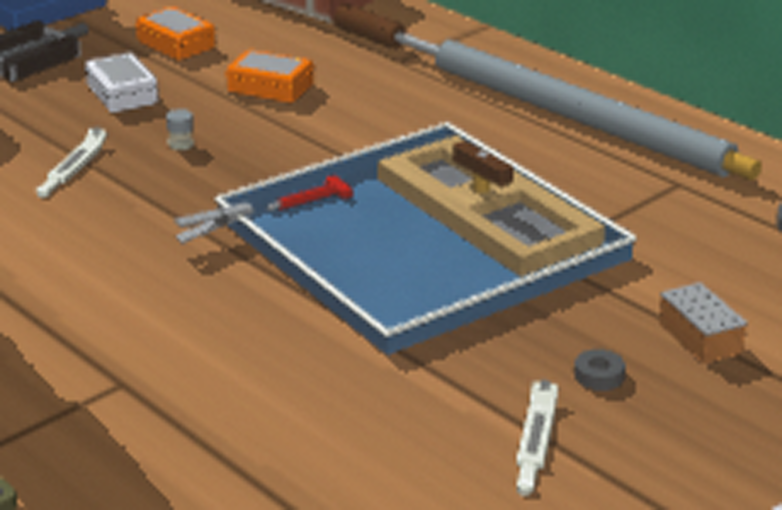

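```bash
cat >> h.py <<'E'
def blob(s,lo,hi,box,z,k=4):
    """largest colour blob in box(u0,v0,u1,v1): centroid on plane z, outline points on plane z (mm)"""
    u0,v0,u1,v1=box
    im=cv2.resize(s['frame'][v0:v1,u0:u1],None,fx=k,fy=k,interpolation=cv2.INTER_CUBIC)
    m=cv2.inRange(cv2.cvtColor(im,cv2.COLOR_BGR2HSV),np.array(lo),np.array(hi))
    m=cv2.morphologyEx(m,cv2.MORPH_CLOSE,np.ones((5,5)))
    c=max(cv2.findContours(m,cv2.RETR_EXTERNAL,cv2.CHAIN_APPROX_NONE)[0],key=cv2.contourArea)
    uv=(c[:,0,:]+.5)/k-.5+[u0,v0]
    P=np.array([ray(s,u,v,z)[:2] for u,v in uv],np.float32)
    M=cv2.moments(P.reshape(-1,1,2)); cen=np.array([M['m10'],M['m01']])/M['m00']
    A=np.arctan2(2*M['mu11'],M['mu20']-M['mu02'])/2
    return cen,np.degrees(A),P,uv
def rect(P):
    (c,wh,a)=cv2.minAreaRect(P); 
    if wh[0]<wh[1]: wh=wh[::-1];a+=90
    return np.round(c,1),np.round(wh,1),round((a+90)%180-90,1)
W=((0,0,120),(180,75,255))
E
python3 - <<'E'
from h import *
t=look('top');s=look('side')
def rep(n,img,lo,hi,box,z):
    c,a,P,uv=blob(img,lo,hi,box,z); print(n,np.round(c,1),round(a,1),rect(P),np.round([uv.min(0),uv.max(0)],0).tolist())
W2=((0,0,110),(180,70,255))
rep('tin t',t,*W2,(193,165,228,197),15); rep('tin s',s,*W2,(253,157,279,180),15)
rep('lev1 t',t,*W2,(225,200,255,245),4); rep('lev1 s',s,*W2,(238,180,264,206),4)
rep('lev2 t',t,*W2,(406,202,440,243),4); rep('lev2 s',s,*W2,(378,254,400,292),4)
G=((0,0,60),(180,60,255))
rep('rasp t',t,(0,0,90),(180,70,255),(405,148,440,175),30)
rep('rasp s',s,(0,0,90),(180,70,255),(420,225,452,245),30)
rep('board t',t,(12,60,120),(30,170,255),(305,135,385,177),24)
rep('board s',s,(12,60,120),(30,170,255),(338,180,414,228),24)
# tray: blue or white
B=((95,60,40),(125,255,255))
for n,i,b in(('t',t,(288,128,392,228)),('s',s,(290,178,420,250))):
    c,a,P,uv=blob(i,*B,b,4); print('blue',n,rect(P))
    h=cv2.convexHull(P); 
# button
rep('btn t',t,(0,60,0),(18,255,110),(328,146,358,160),59.5)
rep('btn s',s,(0,60,0),(18,255,100),(358,184,384,200),59.5)
E
```

```text
tin t [553.3 414.9] 74.2 (array([553.4, 414.6]), array([88.8, 63.9]), 74.5) [[195.0, 169.0], [224.0, 193.0]]
tin s [553.4 413.3] 65.0 (array([553.4, 413.1]), array([143. ,  72.2]), 72.4) [[255.0, 160.0], [276.0, 178.0]]
lev1 t [420.5 309.8] 27.9 (array([416.9, 308. ]), array([127.9,  28.2]), 27.2) [[229.0, 205.0], [250.0, 239.0]]
lev1 s [425.9 313.8] 31.2 (array([422.7, 311.2]), array([150.8,  27.8]), 32.2) [[240.0, 182.0], [261.0, 203.0]]
lev2 t [ 428.2 -298. ] 34.5 (array([ 424.6, -300.5]), array([126.7,  29. ]), 35.0) [[409.0, 206.0], [434.0, 239.0]]
lev2 s [ 434.  -294.1] 35.8 (array([ 430. , -297.1]), array([144.4,  21.9]), 35.9) [[382.0, 256.0], [394.0, 290.0]]
rasp t [ 627.6 -295. ] 71.7 (array([ 627.7, -295.1]), array([73., 45.]), 71.1) [[410.0, 153.0], [433.0, 171.0]]
rasp s [ 627.3 -296.1] 70.3 (array([ 627.3, -296. ]), array([70.5, 41.5]), 71.3) [[424.0, 228.0], [449.0, 243.0]]
board t [647.4 -34. ] 82.0 (array([647.4, -34.1]), array([215.1,  96.5]), 82.0) [[310.0, 137.0], [376.0, 174.0]]
board s [637.6 -60.1] 85.6 (array([644.2, -46.2]), array([246.7, 109.7]), 78.3) [[341.0, 184.0], [407.0, 225.0]]
blue t (array([575.7, -23. ]), array([262.2, 254.1]), 82.0)
blue s (array([594.2,  -1.7]), array([270.1, 260.2]), 81.9)
btn t [645.9 -26.7] 83.7 (array([646.5, -25.9]), array([63.5, 24.2]), 85.9) [[332.0, 149.0], [351.0, 157.0]]
btn s [634.7 -39.1] 79.2 (array([633.9, -38.9]), array([87.5, 38.6]), 84.3) [[362.0, 186.0], [380.0, 199.0]]
```

Poses are consistent across both views. Next is a planner that prints moves in tool axes.

```bash
cat >> h.py <<'E'
TO=np.array([572.6,-23.6]); TY=-8.0
def tray(x,y):
    a=np.radians(TY); return TO+np.array([np.cos(a)*x-np.sin(a)*y,np.sin(a)*x+np.cos(a)*y])
def plan(*wps):
    """wps: (x,y,z,yaw of tool y); prints per call [az, tx,ty,tz] split in <=280mm, 50deg"""
    st=state(); p=st['tcp_pos'].copy(); R=st['ee_rot']; yaw=np.degrees(np.arctan2(R[1,1],R[0,1]))
    print('t',round(st['time_s'],1),'at',np.round(p,1),'yaw',round(yaw,1),'w',round(st['grip_width'],1),'F',np.round(st['contact_force'],1),'gf',round(st['gripper_force'],1),'j7',round(st['joints'][6]),'tilt',np.round(R[:2,2],3))
    for x,y,z,w in wps:
        w=yaw+(w-yaw+90)%180-90
        q=np.array([x,y,z]); n=int(max(1,np.ceil(np.linalg.norm(q-p)/280),np.ceil(abs(w-yaw)/50)))
        d=(q-p)/n; dy=(w-yaw)/n
        for i in range(n):
            a=np.radians(yaw); X=np.array([-np.sin(a),np.cos(a),0]);Y=np.array([np.cos(a),np.sin(a),0])
            print('  az %.1f  t %.4f %.4f %.4f'%(-dy,d@X/1e3,d@Y/1e3,-d[2]/1e3)); p=p+d; yaw+=dy
        print('  --')
E
python3 - <<'E'
from h import *
b=tray(75.5,7.5); print(b,tray(75.5,-54.5),tray(75.5,62.5),tray(-50,-20),tray(-50,-70))
plan((*b,140,-8),(*b,49,-8))
E
```

```text
[648.40903745 -26.68055861] [639.78030519 -88.07717887] [656.063558    27.78418517] [520.30313454 -36.44670633] [513.3444795  -85.96010976]
t 0.2 at [232.7 579.6 230.8] yaw 68.1 w 85.9 F [ 0.5  0.2 -0.1] gf 0.0 j7 -12 tilt [-0.    -0.001]
  az 25.4  t -0.2039 -0.1359 0.0303
  az 25.4  t -0.2425 -0.0355 0.0303
  az 25.4  t -0.2343 0.0719 0.0303
  --
  az -0.0  t -0.0000 0.0000 0.0910
  --
```

Request:
{"name": "servo_tool", "arguments": {
  "targets": [
    [0,0,5,-0.041,-0.027,0.006,0],
    [0,0,10,-0.082,-0.054,0.012,0],
    [0,0,15,-0.122,-0.082,0.018,0],
    [0,0,20,-0.163,-0.109,0.024,0],
    [0,0,25.4,-0.204,-0.136,0.03,0]
  ]
}}

```text
time_s: 0.82
tcp_pos: [372.3, 376.5, 201.1]
ee_rot: [[-0.676, 0.737, 0.0], [0.737, 0.676, 0.0], [-0.0, 0.0, -1.0]]
contact_force: [0.9, 0.9, 0.7]
grip_width: 42.7
gripper_force: 0.0
```

Request:
{"name": "servo_tool", "arguments": {
  "targets": [
    [0,0,5,-0.0485,-0.007,0.006,0],
    [0,0,10,-0.097,-0.014,0.012,0],
    [0,0,15,-0.1455,-0.021,0.018,0],
    [0,0,20,-0.194,-0.028,0.024,0],
    [0,0,25.4,-0.2425,-0.0355,0.03,0]
  ]
}}

```text
time_s: 1.45
tcp_pos: [510.8, 174.4, 171.1]
ee_rot: [[-0.295, 0.955, 0.0], [0.955, 0.295, 0.0], [0.0, 0.0, -1.0]]
contact_force: [0.3, 0.3, 0.7]
grip_width: 42.7
gripper_force: 0.0
```

Request:
{"name": "servo_tool", "arguments": {
  "targets": [
    [0,0,7,-0.06,0.018,0.008,0],
    [0,0,14,-0.12,0.036,0.016,0],
    [0,0,20,-0.18,0.055,0.024,0],
    [0,0,25.4,-0.234,0.072,0.03,0],
    [0,0,25.4,-0.234,0.072,0.03,0]
  ]
}}

```text
time_s: 2.08
tcp_pos: [650.0, -33.9, 140.6]
ee_rot: [[0.149, 0.989, 0.002], [0.989, -0.149, -0.005], [-0.005, 0.002, -1.0]]
contact_force: [-0.0, 0.4, 0.4]
grip_width: 42.7
gripper_force: 0.0
```

```bash
python3 - <<'E'
from h import *
b=tray(75.5,7.5)
plan((*b,140,-8),(*b,49,-8))
t=look('top');s=look('side')
for n,i,z,bx in (('t',t,140,0),):pass
a=cv2.resize(t['frame'][200:400,40:360],None,fx=1.25,fy=1.25); c=cv2.resize(s['frame'],(400,250))
cv2.imwrite('pics/m1.png',np.hstack([a,c]))
E
```

```text
t 2.1 at [650.  -33.9 140.6] yaw -8.6 w 42.7 F [-0.   0.4  0.4] gf 0.0 j7 -6 tilt [ 0.002 -0.005]
  az -0.6  t 0.0069 -0.0027 0.0006
  --
  az -0.0  t 0.0000 0.0000 0.0910
  --
```

View pics/m1.png

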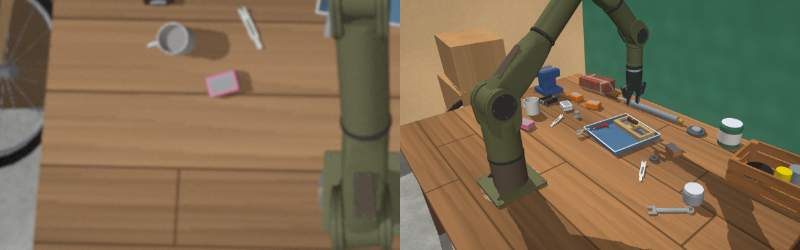

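Nothing hidden was behind the arm, so only two levers are present. Lowering over the button.

Request:
{"name": "servo_tool", "arguments": {
  "targets": [
    [0,0,0,0,0,0.02,0],
    [0,0,0,0,0,0.04,0],
    [0,0,0,0,0,0.05,0],
    [0,0,0,0,0,0.05,0],
    [0,0,0,0,0,0.05,0]
  ]
}}

```text
time_s: 2.8
tcp_pos: [648.8, -26.3, 91.8]
ee_rot: [[0.14, 0.99, 0.001], [0.99, -0.14, 0.0], [0.0, 0.001, -1.0]]
contact_force: [-0.5, 0.4, 0.1]
grip_width: 42.9
gripper_force: 0.0
```

```bash
python3 - <<'E'
from h import *
b=tray(75.5,7.5)
plan((*b,49,-8))
E
```

```text
t 2.8 at [648.8 -26.3  91.8] yaw -8.1 w 42.9 F [-0.5  0.4  0.1] gf 0.0 j7 -6 tilt [0.001 0.   ]
  az -0.1  t -0.0004 -0.0004 0.0428
  --
```

Request:
{"name": "servo_tool", "arguments": {
  "targets": [
    [0,0,0,0,0,0.02,0],
    [0,0,0,0,0,0.043,0],
    [0,0,0,0,0,0.043,0],
    [0,0,0,0,0,0.043,-1],
    [0,0,0,0,0,0.043,-1]
  ],
  "squeeze": 25
}}

```text
time_s: 3.42
tcp_pos: [651.1, -27.2, 49.3]
ee_rot: [[0.141, 0.99, 0.006], [0.99, -0.141, -0.001], [-0.0, 0.006, -1.0]]
contact_force: [4.5, -1.6, -4.7]
grip_width: 15.0
gripper_force: 29.9
```

Request:
{"name": "servo_tool", "arguments": {
  "targets": [
    [0,0,0,0,0,0,-1],
    [0,0,0,0,0,0,-1],
    [0,0,0,0,0,0,-1],
    [0,0,-5,0,0,0,-1],
    [0,0,-10,0,0,0,-1]
  ]
}}

```text
time_s: 4.05
tcp_pos: [651.3, -27.2, 49.3]
ee_rot: [[-0.036, 0.999, 0.006], [0.999, 0.036, -0.001], [-0.001, 0.006, -1.0]]
contact_force: [5.9, -2.1, -3.9]
grip_width: 15.5
gripper_force: 30.0
```

Request:
{"name": "servo_tool", "arguments": {
  "targets": [
    [0,0,-8,0,0.0025,0,-1],
    [0,0,-16,0,0.0025,0,-1],
    [0,0,-24,0,0.0025,0,-1],
    [0,0,-32,0,0.0025,0,-1],
    [0,0,-40,0,0.0025,0,-1]
  ]
}}

```text
time_s: 4.68
tcp_pos: [651.7, -27.1, 49.3]
ee_rot: [[-0.671, 0.741, 0.002], [0.741, 0.671, -0.001], [-0.002, 0.001, -1.0]]
contact_force: [1.7, -1.6, -0.3]
grip_width: 15.2
gripper_force: 30.4
```

Request:
{"name": "servo_tool", "arguments": {
  "targets": [
    [0,0,-8,0,0,0,-1],
    [0,0,-16,0,0,0,-1],
    [0,0,-24,0,0,0,-1],
    [0,0,-32,0,0,0,-1],
    [0,0,-38,0,0,0,-1]
  ]
}}

```text
time_s: 5.3
tcp_pos: [651.9, -26.8, 49.3]
ee_rot: [[-0.985, 0.172, 0.002], [0.172, 0.985, -0.001], [-0.002, -0.0, -1.0]]
contact_force: [0.7, -0.1, -1.0]
grip_width: 15.0
gripper_force: 30.4
```

Request:
{"name": "servo_tool", "arguments": {
  "targets": [
    [0,0,0,0,0,0,-0.1],
    [0,0,0,0,0,0,-0.1],
    [0,0,0,0,0,0,-0.1],
    [0,0,0,0,0,-0.05,-0.1],
    [0,0,0,0,0,-0.1,-0.1]
  ]
}}

```text
time_s: 5.92
tcp_pos: [650.3, -26.2, 148.9]
ee_rot: [[-0.985, 0.175, -0.002], [0.175, 0.985, 0.0], [0.002, -0.0, -1.0]]
contact_force: [1.1, -0.9, 0.4]
grip_width: 38.2
gripper_force: 0.0
```

```bash
sed -i 's/^TO=.*; TY/TO=np.array([576.1,-23.7]); TY/' h.py; python3 - <<'E'
from h import *
plan((602,194,180,32),(554.5,414.2,120,-16),(554.5,414.2,14,-16))
E
```

```text
t 5.9 at [650.3 -26.2 148.9] yaw 79.9 w 38.2 F [ 1.1 -0.9  0.4] gf 0.0 j7 59 tilt [-0.002  0.   ]
  az 47.9  t 0.0861 0.2083 -0.0311
  --
  az 48.0  t 0.2119 0.0764 0.0600
  --
  az -0.0  t 0.0000 0.0000 0.1060
  --
```

Request:
{"name": "servo_tool", "arguments": {
  "targets": [
    [0,0,9.5,0.01,0.03,-0.02,1],
    [0,0,19,0.028,0.075,-0.031,1],
    [0,0,28.5,0.047,0.12,-0.031,1],
    [0,0,38,0.066,0.165,-0.031,1],
    [0,0,48,0.086,0.208,-0.031,1]
  ]
}}

```text
time_s: 6.55
tcp_pos: [602.0, 195.4, 179.5]
ee_rot: [[-0.524, 0.852, 0.0], [0.852, 0.524, 0.0], [0.0, 0.0, -1.0]]
contact_force: [0.3, 0.5, -0.4]
grip_width: 85.0
gripper_force: 0.0
```

Request:
{"name": "servo_tool", "arguments": {
  "targets": [
    [0,0,9.6,0.042,0.015,0.01,1],
    [0,0,19.2,0.085,0.03,0.02,1],
    [0,0,28.8,0.13,0.046,0.035,1],
    [0,0,38.4,0.175,0.062,0.05,1],
    [0,0,48,0.212,0.0765,0.06,1]
  ]
}}

```text
time_s: 7.18
tcp_pos: [553.7, 416.4, 118.5]
ee_rot: [[0.281, 0.96, -0.001], [0.96, -0.281, 0.0], [-0.0, -0.001, -1.0]]
contact_force: [-0.5, 0.9, -0.1]
grip_width: 85.8
gripper_force: 0.0
```

Request:
{"name": "servo_tool", "arguments": {
  "targets": [
    [0,0,0,0,0,0.015,1],
    [0,0,0,0,0,0.03,1],
    [0,0,0,0,0,0.05,1],
    [0,0,0,0,0,0.06,1],
    [0,0,0,0,0,0.06,1]
  ]
}}

```text
time_s: 7.8
tcp_pos: [555.2, 412.8, 58.2]
ee_rot: [[0.278, 0.961, -0.002], [0.961, -0.278, -0.001], [-0.002, -0.001, -1.0]]
contact_force: [-0.6, 0.4, 0.5]
grip_width: 85.5
gripper_force: 0.0
```

```bash
python3 - <<'E'
from h import *
plan((554.5,414.2,14,-16))
E
```

```text
t 7.8 at [555.2 412.8  58.2] yaw -16.1 w 85.5 F [-0.6  0.4  0.5] gf 0.0 j7 -50 tilt [-0.002 -0.001]
  az -0.1  t 0.0012 -0.0011 0.0442
  --
```

Request:
{"name": "servo_tool", "arguments": {
  "targets": [
    [0,0,0,0.001,-0.001,0.02,1],
    [0,0,0,0.001,-0.001,0.044,1],
    [0,0,0,0.001,-0.001,0.044,1],
    [0,0,0,0.001,-0.001,0.044,1],
    [0,0,0,0.001,-0.001,0.044,-1]
  ],
  "squeeze": 50
}}

```text
time_s: 8.43
tcp_pos: [555.3, 415.6, 16.1]
ee_rot: [[0.277, 0.961, 0.001], [0.961, -0.277, 0.001], [0.001, 0.001, -1.0]]
contact_force: [0.5, -0.1, -0.7]
grip_width: 69.9
gripper_force: 0.0
```

Request:
{"name": "servo_tool", "arguments": {
  "targets": [
    [0,0,0,0,0,0,-1],
    [0,0,0,0,0,0,-1],
    [0,0,0,0,0,0,-1],
    [0,0,0,0,0,0,-1],
    [0,0,0,0,0,0,-1]
  ]
}}

```text
time_s: 9.05
tcp_pos: [555.4, 415.7, 16.4]
ee_rot: [[0.277, 0.961, 0.001], [0.961, -0.277, 0.001], [0.002, 0.001, -1.0]]
contact_force: [-0.1, -0.7, 6.0]
grip_width: 53.8
gripper_force: 54.2
```

Request:
{"name": "servo_tool", "arguments": {
  "targets": [
    [0,0,0,0,0,-0.02,-1],
    [0,0,0,0,0,-0.05,-1],
    [0,0,0,0,0,-0.09,-1],
    [0,0,0,0,0,-0.12,-1],
    [0,0,0,0,0,-0.12,-1]
  ]
}}

```text
time_s: 9.68
tcp_pos: [556.5, 416.3, 138.9]
ee_rot: [[0.277, 0.961, 0.005], [0.961, -0.277, 0.004], [0.005, 0.004, -1.0]]
contact_force: [-0.5, -0.7, -2.6]
grip_width: 53.7
gripper_force: 53.5
```

```bash
python3 - <<'E'
from h import *
p=tray(75.5,-54.5);print(p)
plan((600,160,134,-12),(*p,90,-8))
s=look('side'); t=look('top'); q=proj(s,state()['tcp_pos']).astype(int); r=proj(t,state()['tcp_pos']).astype(int); print(q,r)
f=lambda i,q:cv2.resize(i['frame'][q[1]-35:q[1]+40,q[0]-40:q[0]+40],None,fx=5,fy=5,interpolation=cv2.INTER_CUBIC)
cv2.imwrite('pics/m2.png',np.hstack([f(s,q),f(t,r)]))
E
```

```text
[643.28030519 -88.17717887]
t 9.7 at [556.5 416.3 138.9] yaw -16.1 w 53.7 F [-0.5 -0.7 -2.6] gf 53.5 j7 -50 tilt [0.005 0.004]
  az -4.1  t -0.2342 0.1128 0.0049
  --
  az -4.0  t -0.2338 0.0939 0.0440
  --
[262 137] [200 174]
```

View pics/m2.png

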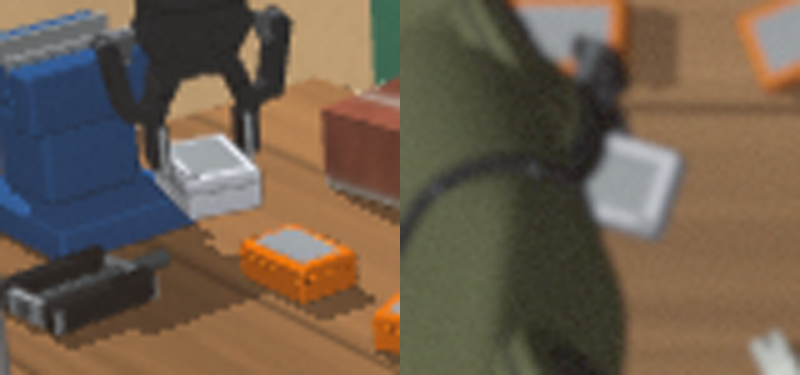

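Request:
{"name": "servo_tool", "arguments": {
  "targets": [
    [0,0,0,-0.03,0.015,0,-1],
    [0,0,-1,-0.08,0.04,0,-1],
    [0,0,-2,-0.13,0.065,0,-1],
    [0,0,-3,-0.18,0.09,0,-1],
    [0,0,-4,-0.234,0.113,0,-1]
  ]
}}

```text
time_s: 10.4
tcp_pos: [597.6, 157.3, 133.6]
ee_rot: [[0.208, 0.978, -0.003], [0.978, -0.208, -0.001], [-0.001, -0.003, -1.0]]
contact_force: [0.8, -0.8, -1.9]
grip_width: 53.6
gripper_force: 53.4
```

Request:
{"name": "servo_tool", "arguments": {
  "targets": [
    [0,0,-1,-0.05,0.02,0,-1],
    [0,0,-2,-0.1,0.04,0,-1],
    [0,0,-3,-0.15,0.06,0.01,-1],
    [0,0,-4,-0.2,0.08,0.02,-1],
    [0,0,-4,-0.2325,0.094,0.03,-1]
  ]
}}

```text
time_s: 11.02
tcp_pos: [640.3, -92.0, 103.2]
ee_rot: [[0.144, 0.99, -0.004], [0.99, -0.144, -0.001], [-0.002, -0.003, -1.0]]
contact_force: [0.1, 0.4, -1.3]
grip_width: 53.1
gripper_force: 53.4
```

Request:
{"name": "servo_tool", "arguments": {
  "targets": [
    [0,0,0,0,0,0,-1],
    [0,0,0,0,0,0,-1],
    [0,0,0,0,0,0,-1],
    [0,0,0,0,0,0.02,-1],
    [0,0,0,0,0,0.02,-1]
  ]
}}

```text
time_s: 11.65
tcp_pos: [639.8, -86.9, 83.0]
ee_rot: [[0.139, 0.99, -0.005], [0.99, -0.139, 0.001], [0.0, -0.005, -1.0]]
contact_force: [-0.5, -0.3, -1.5]
grip_width: 53.3
gripper_force: 58.7
```

```bash
python3 - <<'E'
from h import *
p=tray(75.5,-53.2);print(p)
plan((*p,48,-8))
s=look('side'); t=look('top'); q=proj(s,state()['tcp_pos']).astype(int); r=proj(t,state()['tcp_pos']).astype(int); print(q,r)
f=lambda i,q:cv2.resize(i['frame'][q[1]-30:q[1]+45,q[0]-40:q[0]+40],None,fx=5,fy=5,interpolation=cv2.INTER_CUBIC)
cv2.imwrite('pics/m3.png',np.hstack([f(s,q),f(t,r)]))
E
```

```text
[643.46123022 -86.88983038]
t 11.7 at [639.8 -86.9  83. ] yaw -8.0 w 53.3 F [-0.5 -0.3 -1.5] gf 58.7 j7 -5 tilt [-0.005  0.001]
  az -0.0  t 0.0005 0.0036 0.0350
  --
[384 190] [360 153]
```

View pics/m3.png

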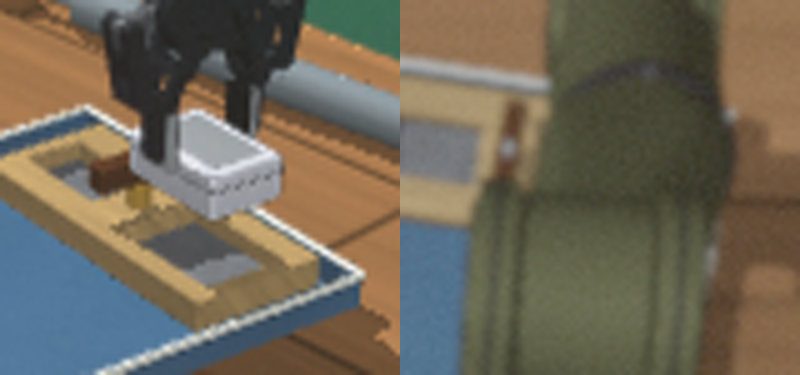

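Request:
{"name": "servo_tool", "arguments": {
  "targets": [
    [0,0,0,0.0005,0.0036,0.01,-1],
    [0,0,0,0.0005,0.0036,0.02,-1],
    [0,0,0,0.0005,0.0036,0.035,-1],
    [0,0,0,0.0005,0.0036,0.035,-1],
    [0,0,0,0.0005,0.0036,0.035,-1]
  ]
}}

```text
time_s: 12.38
tcp_pos: [645.4, -88.0, 50.1]
ee_rot: [[0.141, 0.99, -0.0], [0.99, -0.141, 0.0], [0.0, -0.0, -1.0]]
contact_force: [0.6, 0.2, -1.8]
grip_width: 53.5
gripper_force: 58.7
```

```bash
python3 - <<'E'
from h import *
plan((*tray(75.5,-53.2),30,-8))
E
```

```text
t 12.4 at [645.4 -88.   50.1] yaw -8.1 w 53.5 F [ 0.6  0.2 -1.8] gf 58.7 j7 -5 tilt [-0.  0.]
  az -0.1  t 0.0008 -0.0021 0.0201
  --
```

Request:
{"name": "servo_tool", "arguments": {
  "targets": [
    [0,0,0,0,0,0.004,-1],
    [0,0,0,0,0,0.008,-1],
    [0,0,0,0,0,0.008,-1],
    [0,0,0,0,0,0.008,-1],
    [0,0,0,0,0,0.008,-1]
  ]
}}

```text
time_s: 13.0
tcp_pos: [645.6, -88.0, 42.4]
ee_rot: [[0.14, 0.99, 0.0], [0.99, -0.14, 0.0], [0.0, 0.0, -1.0]]
contact_force: [0.3, 0.1, -0.9]
grip_width: 53.7
gripper_force: 58.7
```

```bash
python3 - <<'E'
from h import *
plan((*tray(75.5,-53.2),30,-8))
E
```

```text
t 13.0 at [645.6 -88.   42.4] yaw -8.1 w 53.7 F [ 0.3  0.1 -0.9] gf 58.7 j7 -5 tilt [0. 0.]
  az -0.1  t 0.0008 -0.0022 0.0124
  --
```

Request:
{"name": "servo_tool", "arguments": {
  "targets": [
    [0,0,0,0.001,-0.002,0,-1],
    [0,0,0,0.001,-0.002,0,-1],
    [0,0,0,0.001,-0.002,0.002,-1],
    [0,0,0,0.001,-0.002,0.005,-1],
    [0,0,0,0.001,-0.002,0.007,-1]
  ]
}}

```text
time_s: 13.62
tcp_pos: [644.4, -84.9, 36.9]
ee_rot: [[0.14, 0.99, 0.001], [0.99, -0.14, 0.002], [0.002, 0.001, -1.0]]
contact_force: [-1.1, 4.0, 12.3]
grip_width: 53.0
gripper_force: 60.6
```

Request:
{"name": "servo_tool", "arguments": {
  "targets": [
    [0,0,0,0.0025,-0.0005,0,-1],
    [0,0,0,0.0025,-0.0005,0,-1],
    [0,0,0,0.0025,-0.0005,0.002,-1],
    [0,0,0,0.0025,-0.0005,0.004,-1],
    [0,0,0,0.0025,-0.0005,0.004,-1]
  ]
}}

```text
time_s: 14.25
tcp_pos: [644.8, -82.7, 33.1]
ee_rot: [[0.14, 0.99, 0.003], [0.99, -0.14, 0.001], [0.002, 0.002, -1.0]]
contact_force: [-1.8, 3.0, 10.4]
grip_width: 53.3
gripper_force: 61.2
```

```bash
python3 - <<'E'
from h import *
s=look('side'); q=proj(s,state()['tcp_pos']).astype(int)
cv2.imwrite('pics/m4.png',cv2.resize(s['frame'][q[1]-25:q[1]+45,q[0]-55:q[0]+45],None,fx=7,fy=7,interpolation=cv2.INTER_CUBIC))
print(q, [proj(s,(*tray(75.5+a*29.5,-54.5+b*42),24)).round(1).tolist() for a,b in((-1,-1),(-1,1),(1,1),(1,-1))])
E
```

```text
[383 204] [[385.6, 216.3], [368.2, 205.0], [383.2, 199.7], [400.9, 210.6]]
```

View pics/m4.png

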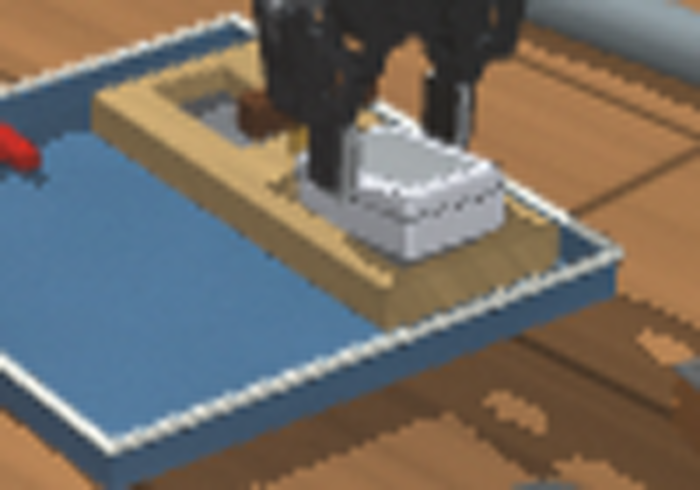

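Request:
{"name": "servo_tool", "arguments": {
  "targets": [
    [0,0,0,0,0,-0.003,-1],
    [0,0,0,0,0,-0.006,-1],
    [0,0,0,0.002,0,-0.008,-1],
    [0,0,0,0.004,0,-0.008,-1],
    [0,0,0,0.004,0,-0.008,-1]
  ]
}}

```text
time_s: 14.92
tcp_pos: [643.9, -79.7, 39.0]
ee_rot: [[0.14, 0.99, -0.0], [0.99, -0.14, 0.0], [0.0, -0.0, -1.0]]
contact_force: [0.0, 0.2, -1.5]
grip_width: 53.6
gripper_force: 59.7
```

Request:
{"name": "servo_tool", "arguments": {
  "targets": [
    [0,0,0,0,0,0.002,-1],
    [0,0,0,0,0,0.004,-1],
    [0,0,0,0,0,0.006,-1],
    [0,0,0,0,0,0.008,-1],
    [0,0,0,0,0,0.008,-1]
  ]
}}

```text
time_s: 15.55
tcp_pos: [643.8, -80.2, 31.0]
ee_rot: [[0.14, 0.99, -0.0], [0.99, -0.14, 0.0], [0.0, -0.0, -1.0]]
contact_force: [0.8, 0.1, -2.4]
grip_width: 53.3
gripper_force: 59.7
```

Request:
{"name": "servo_tool", "arguments": {
  "targets": [
    [0,0,0,0,0,0.002,-1],
    [0,0,0,0,0,0.004,-1],
    [0,0,0,0,0,0.005,-1],
    [0,0,0,0,0,0.006,-1],
    [0,0,0,0,0,0.006,-1]
  ]
}}

```text
time_s: 16.18
tcp_pos: [644.1, -81.8, 27.9]
ee_rot: [[0.142, 0.99, 0.001], [0.99, -0.142, -0.002], [-0.002, 0.001, -1.0]]
contact_force: [-4.7, -1.3, 16.5]
grip_width: 53.5
gripper_force: 62.1
```

Request:
{"name": "servo_tool", "arguments": {
  "targets": [
    [0,0,0,0,0,-0.002,0.6],
    [0,0,0,0,0,-0.002,0.8],
    [0,0,0,0,0,-0.002,0.8],
    [0,0,0,0,0,-0.05,0.8],
    [0,0,0,0,0,-0.1,0.8]
  ]
}}

```text
time_s: 16.8
tcp_pos: [643.4, -80.0, 125.3]
ee_rot: [[0.14, 0.99, -0.002], [0.99, -0.14, 0.0], [-0.0, -0.002, -1.0]]
contact_force: [1.0, -0.3, 0.9]
grip_width: 77.0
gripper_force: 0.0
```

```bash
python3 - <<'E'
from h import *
s=look('side'); 
cv2.imwrite('pics/m5.png',cv2.resize(s['frame'][178:248,328:428],None,fx=7,fy=7,interpolation=cv2.INTER_CUBIC))
f=lambda p,z:((proj(s,(*p,z))-[328,178])*7).round().tolist()
for z in (24,40): print(z,[f(tray(75.5+a*27.5,-54.5+b*40),z) for a,b in((-1,-1),(-1,1),(1,1),(1,-1))])
plan((637,-191,125,-14),(628.5,-295.5,60,-19))
E
```

```text
24 [[404.0, 265.0], [288.0, 189.0], [386.0, 155.0], [504.0, 228.0]]
40 [[405.0, 232.0], [289.0, 157.0], [387.0, 123.0], [506.0, 196.0]]
t 16.9 at [648.  -80.6 132.9] yaw -8.1 w 76.6 F [-0.   0.4  4.9] gf 0.0 j7 -6 tilt [ 0.01  -0.001]
  az 5.9  t -0.1108 0.0046 0.0079
  --
  az 5.0  t -0.1035 0.0170 0.0650
  --
```

View pics/m5.png

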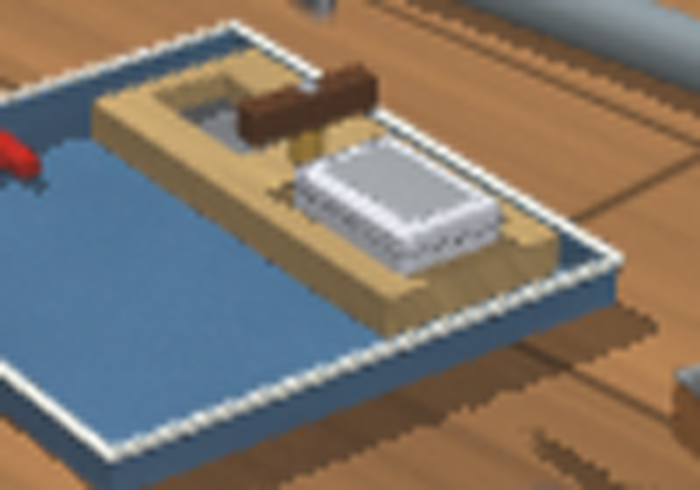

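Request:
{"name": "servo_tool", "arguments": {
  "targets": [
    [0,0,1,-0.02,0,0,0.6],
    [0,0,2,-0.045,0,0,0.6],
    [0,0,3,-0.07,0,0,0.6],
    [0,0,4,-0.09,0,0,0.6],
    [0,0,6,-0.111,0.004,0,0.6]
  ]
}}

```text
time_s: 17.48
tcp_pos: [631.4, -191.9, 124.3]
ee_rot: [[0.246, 0.969, -0.002], [0.969, -0.246, 0.001], [0.0, -0.002, -1.0]]
contact_force: [-0.1, 0.6, -0.8]
grip_width: 68.0
gripper_force: 0.0
```

Request:
{"name": "servo_tool", "arguments": {
  "targets": [
    [0,0,2,-0.03,0.005,0.01,0.6],
    [0,0,4,-0.06,0.01,0.03,0.6],
    [0,0,5,-0.09,0.015,0.05,0.6],
    [0,0,5,-0.1035,0.017,0.065,0.6],
    [0,0,5,-0.1035,0.017,0.065,0.6]
  ]
}}

```text
time_s: 18.1
tcp_pos: [622.4, -295.7, 58.6]
ee_rot: [[0.328, 0.945, -0.003], [0.945, -0.328, 0.001], [0.0, -0.003, -1.0]]
contact_force: [-0.4, 1.2, -0.0]
grip_width: 68.2
gripper_force: 0.0
```

Request:
{"name": "servo_tool", "arguments": {
  "targets": [
    [0,0,0,0,0,0,0.6],
    [0,0,0,0,0,0,0.6],
    [0,0,0,0,0,0,0.6],
    [0,0,0,0,0,0,0.6],
    [0,0,0,0,0,0,0.6]
  ]
}}

```text
time_s: 18.73
tcp_pos: [623.8, -295.1, 60.4]
ee_rot: [[0.327, 0.945, 0.0], [0.945, -0.327, 0.0], [0.0, 0.0, -1.0]]
contact_force: [-0.4, 0.4, 0.9]
grip_width: 68.1
gripper_force: 0.0
```

```bash
python3 - <<'E'
from h import *
plan((628.5,-295,14,-19))
E
```

```text
t 18.7 at [ 623.8 -295.1   60.4] yaw -19.1 w 68.1 F [-0.4  0.4  0.9] gf 0.0 j7 2 tilt [0. 0.]
  az -0.1  t 0.0016 0.0044 0.0464
  --
```

Request:
{"name": "servo_tool", "arguments": {
  "targets": [
    [0,0,0,0.001,0.004,0.015,0.6],
    [0,0,0,0.001,0.004,0.035,0.6],
    [0,0,0,0.001,0.004,0.046,0.6],
    [0,0,0,0.001,0.004,0.046,0.6],
    [0,0,0,0.001,0.004,0.046,0.6]
  ]
}}

```text
time_s: 19.35
tcp_pos: [628.0, -295.8, 14.4]
ee_rot: [[0.327, 0.945, 0.0], [0.945, -0.327, -0.0], [-0.0, 0.001, -1.0]]
contact_force: [0.5, -0.5, 0.7]
grip_width: 68.2
gripper_force: 0.0
```

Request:
{"name": "servo_tool", "arguments": {
  "targets": [
    [0,0,0,0,0,0,-1],
    [0,0,0,0,0,0,-1],
    [0,0,0,0,0,0,-1],
    [0,0,0,0,0,0,-1],
    [0,0,0,0,0,0,-1]
  ]
}}

```text
time_s: 19.98
tcp_pos: [628.6, -295.9, 15.3]
ee_rot: [[0.327, 0.945, 0.002], [0.945, -0.327, -0.001], [-0.0, 0.002, -1.0]]
contact_force: [-0.4, -0.1, 5.2]
grip_width: 36.7
gripper_force: 52.1
```

Request:
{"name": "servo_tool", "arguments": {
  "targets": [
    [0,0,0,0,0,-0.02,-1],
    [0,0,0,0,0,-0.05,-1],
    [0,0,0,0,0,-0.09,-1],
    [0,0,0,0,0,-0.115,-1],
    [0,0,0,0,0,-0.115,-1]
  ]
}}

```text
time_s: 20.6
tcp_pos: [629.2, -296.3, 132.2]
ee_rot: [[0.327, 0.945, 0.005], [0.945, -0.327, -0.002], [-0.0, 0.005, -1.0]]
contact_force: [-0.2, -0.8, -1.2]
grip_width: 36.6
gripper_force: 51.4
```

```bash
python3 - <<'E'
from h import *
p=tray(75.5,62.5);print(p)
plan((*p,129,-8),(*p,70,-8))
s=look('side'); q=proj(s,state()['tcp_pos']).astype(int)
cv2.imwrite('pics/m6.png',cv2.resize(s['frame'][q[1]-30:q[1]+40,q[0]-45:q[0]+45],None,fx=7,fy=7,interpolation=cv2.INTER_CUBIC))
c,a,P,uv=blob(s,(0,0,90),(180,70,255),(q[0]-28,q[1]-12,q[0]+28,q[1]+10),state()['tcp_pos'][2]+16)
print('rasp top',c,a,rect(P))
E
```

```text
[659.563558    27.68418517]
t 20.6 at [ 629.2 -296.3  132.2] yaw -19.1 w 36.6 F [-0.2 -0.8 -1.2] gf 51.4 j7 2 tilt [ 0.005 -0.002]
  az -5.5  t 0.1580 -0.0386 0.0016
  az -5.5  t 0.1610 -0.0232 0.0016
  --
  az -0.0  t -0.0000 0.0000 0.0590
  --
rasp top [ 629.49075379 -300.98896645] 35.12430162936089 (array([ 631.8, -298.1]), array([86.6, 56.5]), 41.7)
```

View pics/m6.png

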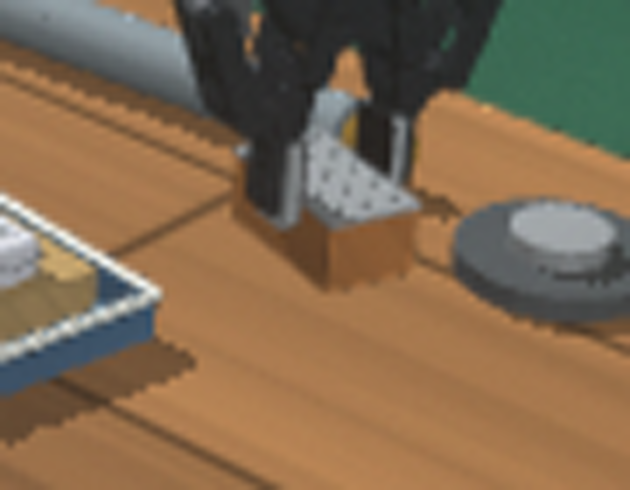

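```bash
python3 - <<'E'
from h import *
s=look('side'); p=state()['tcp_pos']; q=proj(s,p).astype(int); o=q-[45,30]; z=p[2]-15
a=state()['ee_rot'][:,0]; b=state()['ee_rot'][:,1]; print(p)
for n,u,v in(('near',327,292),('right',412,262),('left',235,215)):
    w=ray(s,*(np.array([u,v])/7+o),z); print(n,np.round(w,1),'along',round((w-p)@a,1),'across',round((w-p)@b,1))
E
```

```text
[ 627.0582882  -295.17078929  128.76467327]
near [ 604.9 -318.3  113.8] along -29.2 across -13.4
right [ 646.2 -326.2  113.8] along -23.1 across 28.3
left [ 626.5 -257.9  113.8] along 35.0 across -12.7
```

Request:
{"name": "servo_tool", "arguments": {
  "targets": [
    [0,0,-1,0.02,-0.005,0,-1],
    [0,0,-2,0.06,-0.015,0,-1],
    [0,0,-3,0.1,-0.025,0,-1],
    [0,0,-4.5,0.14,-0.034,0,-1],
    [0,0,-5.5,0.158,-0.0385,0,-1]
  ]
}}

```text
time_s: 21.32
tcp_pos: [642.7, -127.7, 128.0]
ee_rot: [[0.228, 0.974, -0.002], [0.974, -0.228, 0.004], [0.003, -0.003, -1.0]]
contact_force: [0.0, -0.2, -0.7]
grip_width: 36.8
gripper_force: 51.4
```

Request:
{"name": "servo_tool", "arguments": {
  "targets": [
    [0,0,-2,0.045,-0.006,0,-1],
    [0,0,-4,0.09,-0.012,0,-1],
    [0,0,-5.5,0.13,-0.018,0,-1],
    [0,0,-5.5,0.161,-0.023,0,-1],
    [0,0,-5.5,0.161,-0.023,0,-1]
  ]
}}

```text
time_s: 21.95
tcp_pos: [658.0, 32.7, 128.5]
ee_rot: [[0.135, 0.991, -0.001], [0.991, -0.135, 0.003], [0.002, -0.001, -1.0]]
contact_force: [-0.7, 0.7, -2.0]
grip_width: 36.5
gripper_force: 51.4
```

Request:
{"name": "servo_tool", "arguments": {
  "targets": [
    [0,0,0,0,0,0.01,-1],
    [0,0,0,0,0,0.03,-1],
    [0,0,0,0,0,0.05,-1],
    [0,0,0,0,0,0.06,-1],
    [0,0,0,0,0,0.06,-1]
  ]
}}

```text
time_s: 22.58
tcp_pos: [657.6, 28.0, 67.8]
ee_rot: [[0.141, 0.99, -0.002], [0.99, -0.141, -0.0], [-0.0, -0.002, -1.0]]
contact_force: [-0.6, -0.0, -0.6]
grip_width: 36.5
gripper_force: 51.4
```

Request:
{"name": "servo_tool", "arguments": {
  "targets": [
    [0,0,0,0,0,0,-1],
    [0,0,0,0,0,0,-1],
    [0,0,0,0,0,0,-1],
    [0,0,0,0,0,0,-1],
    [0,0,0,0,0,0,-1]
  ]
}}

```text
time_s: 23.2
tcp_pos: [658.6, 28.3, 69.4]
ee_rot: [[0.14, 0.99, 0.0], [0.99, -0.14, 0.0], [0.0, 0.0, -1.0]]
contact_force: [0.4, -0.4, -0.6]
grip_width: 36.9
gripper_force: 51.4
```

Request:
{"name": "servo_tool", "arguments": {
  "targets": [
    [0,0,0,0,0.001,0.01,-1],
    [0,0,0,0,0.001,0.02,-1],
    [0,0,0,0,0.001,0.028,-1],
    [0,0,0,0,0.001,0.028,-1],
    [0,0,0,0,0.001,0.028,-1]
  ]
}}

```text
time_s: 23.82
tcp_pos: [659.7, 28.1, 41.3]
ee_rot: [[0.14, 0.99, 0.0], [0.99, -0.14, 0.0], [0.0, 0.0, -1.0]]
contact_force: [0.4, -0.1, -1.5]
grip_width: 36.6
gripper_force: 51.4
```

```bash
python3 - <<'E'
from h import *
s=look('side')
cv2.imwrite('pics/m7.png',cv2.resize(s['frame'][168:238,320:410],None,fx=7,fy=7,interpolation=cv2.INTER_CUBIC))
f=lambda p,z:((proj(s,(*p,z))-[320,168])*7).round().tolist()
plan()
print(24,[f(tray(75.5+a*21,62.5+b*35),24) for a,b in((-1,-1),(-1,1),(1,1),(1,-1))])
z=state()['tcp_pos'][2]+15
print(z,[f(tray(75.5+a*19,62.5+b*33),z) for a,b in((-1,-1),(-1,1),(1,1),(1,-1))])
E
```

```text
t 23.9 at [659.8  28.1  41.6] yaw -8.1 w 36.6 F [-0.3  0.1 -1.3] gf 51.4 j7 -14 tilt [0.001 0.   ]
24 [[298.0, 218.0], [208.0, 159.0], [280.0, 135.0], [372.0, 192.0]]
56.555050870003676 [[301.0, 151.0], [214.0, 97.0], [280.0, 75.0], [368.0, 128.0]]
```

View pics/m7.png

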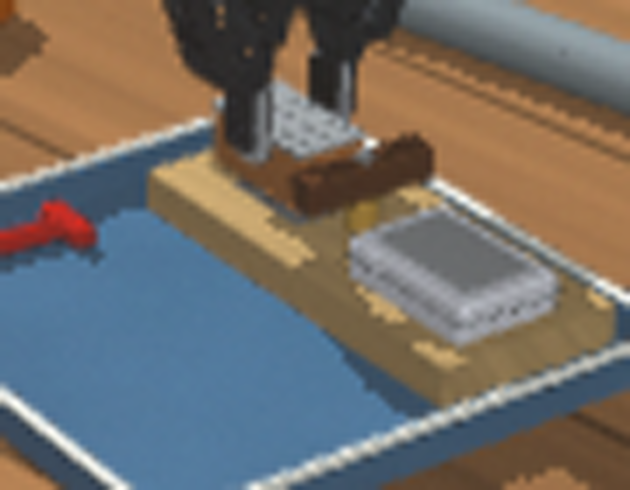

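Request:
{"name": "servo_tool", "arguments": {
  "targets": [
    [0,0,0,0,0,0.002,-1],
    [0,0,0,0,0,0.004,-1],
    [0,0,0,0,0,0.006,-1],
    [0,0,0,0,0,0.007,-1],
    [0,0,0,0,0,0.007,-1]
  ]
}}

```text
time_s: 24.5
tcp_pos: [659.4, 28.1, 34.1]
ee_rot: [[0.14, 0.99, -0.0], [0.99, -0.14, 0.0], [0.0, -0.0, -1.0]]
contact_force: [-1.0, -0.1, -1.6]
grip_width: 37.0
gripper_force: 51.4
```

In without contact; continuing down.

Request:
{"name": "servo_tool", "arguments": {
  "targets": [
    [0,0,0,0,0,0.003,-1],
    [0,0,0,0,0,0.005,-1],
    [0,0,0,0,0,0.007,-1],
    [0,0,0,0,0,0.009,-1],
    [0,0,0,0,0,0.009,-1]
  ]
}}

```text
time_s: 25.12
tcp_pos: [659.5, 28.1, 25.3]
ee_rot: [[0.14, 0.99, 0.0], [0.99, -0.14, 0.0], [0.0, 0.0, -1.0]]
contact_force: [-0.0, 0.4, -0.9]
grip_width: 36.6
gripper_force: 51.5
```

Request:
{"name": "servo_tool", "arguments": {
  "targets": [
    [0,0,0,0,0,0.001,-1],
    [0,0,0,0,0,0.001,0.1],
    [0,0,0,0,0,0.001,0.2],
    [0,0,0,0,0,-0.03,0.2],
    [0,0,0,0,0,-0.06,0.2]
  ]
}}

```text
time_s: 25.75
tcp_pos: [659.2, 28.1, 85.5]
ee_rot: [[0.14, 0.99, -0.001], [0.99, -0.14, -0.0], [-0.0, -0.001, -1.0]]
contact_force: [0.7, 0.1, 0.8]
grip_width: 51.0
gripper_force: 0.0
```

Request:
{"name": "servo_tool", "arguments": {
  "targets": [
    [0,0,0,0,0,0,-1],
    [0,0,0,0,0,0,-1],
    [0,0,0,0,0,0,-1],
    [0,0,0,0,0,0,-1],
    [0,0,0,0,0,0,-1]
  ]
}}

```text
time_s: 26.38
tcp_pos: [659.2, 28.1, 84.8]
ee_rot: [[0.14, 0.99, -0.001], [0.99, -0.14, -0.0], [-0.0, -0.001, -1.0]]
contact_force: [0.7, 0.4, -0.4]
grip_width: -0.2
gripper_force: 0.0
```

Request:
{"name": "servo_tool", "arguments": {
  "targets": [
    [0,0,0,0,0,0.02,-1],
    [0,0,0,0,0,0.035,-1],
    [0,0,0,0,0,0.04,-1],
    [0,0,0,0,0,0.043,-1],
    [0,0,0,0,0,0.045,-1]
  ]
}}

```text
time_s: 27.0
tcp_pos: [659.7, 28.1, 40.3]
ee_rot: [[0.14, 0.99, 0.001], [0.99, -0.14, 0.0], [0.0, 0.001, -1.0]]
contact_force: [-0.6, -0.2, 1.2]
grip_width: 0.1
gripper_force: 0.0
```

Request:
{"name": "servo_tool", "arguments": {
  "targets": [
    [0,0,0,0,0,0.001,-1],
    [0,0,0,0,0,0.002,-1],
    [0,0,0,0,0,0.0025,-1],
    [0,0,0,0,0,0.0025,-1],
    [0,0,0,0,0,0.0025,-1]
  ]
}}

```text
time_s: 27.62
tcp_pos: [659.8, 28.1, 40.1]
ee_rot: [[0.141, 0.99, 0.001], [0.99, -0.141, 0.0], [0.0, 0.001, -1.0]]
contact_force: [-4.2, -0.5, 12.6]
grip_width: -0.0
gripper_force: 6.4
```

Request:
{"name": "servo_tool", "arguments": {
  "targets": [
    [0,0,0,0,0,-0.03,-1],
    [0,0,0,0,0,-0.05,-1],
    [0,0,0,-0.05,0,-0.05,-1],
    [0,0,0,-0.1,0,-0.05,-1],
    [0,0,0,-0.117,0,-0.05,-1]
  ]
}}

```text
time_s: 28.25
tcp_pos: [642.2, -93.3, 88.3]
ee_rot: [[0.146, 0.989, -0.0], [0.989, -0.146, -0.004], [-0.004, 0.0, -1.0]]
contact_force: [0.0, -0.1, -0.7]
grip_width: 0.2
gripper_force: 0.0
```

Request:
{"name": "servo_tool", "arguments": {
  "targets": [
    [0,0,0,0,0,0.02,-1],
    [0,0,0,0,0,0.035,-1],
    [0,0,0,0,0,0.044,-1],
    [0,0,0,0,0,0.046,-1],
    [0,0,0,0,0,0.0475,-1]
  ]
}}

```text
time_s: 28.88
tcp_pos: [643.4, -87.2, 40.3]
ee_rot: [[0.14, 0.99, 0.0], [0.99, -0.14, 0.0], [0.0, 0.0, -1.0]]
contact_force: [0.8, 0.3, 0.1]
grip_width: -0.2
gripper_force: 0.0
```

Request:
{"name": "servo_tool", "arguments": {
  "targets": [
    [0,0,0,0,0,-0.03,-0.1],
    [0,0,-9,0,0,-0.06,-0.1],
    [0,0,-18,0.02,0,-0.06,-0.1],
    [0,0,-27,0.045,0,-0.06,-0.1],
    [0,0,-36,0.061,0,-0.06,-0.1]
  ]
}}

```text
time_s: 29.5
tcp_pos: [652.2, -25.5, 101.1]
ee_rot: [[-0.474, 0.881, 0.002], [0.881, 0.474, 0.001], [0.0, 0.002, -1.0]]
contact_force: [0.0, -0.1, -0.1]
grip_width: 38.7
gripper_force: 0.0
```

Request:
{"name": "servo_tool", "arguments": {
  "targets": [
    [0,0,-10,0,0,0,-0.1],
    [0,0,-20,0,0,0,-0.1],
    [0,0,-30,0,0,0,-0.1],
    [0,0,-40,0,0,0,-0.1],
    [0,0,-50,0,0,0,-0.1]
  ]
}}

```text
time_s: 30.12
tcp_pos: [652.0, -27.5, 100.9]
ee_rot: [[-0.979, 0.204, 0.001], [0.204, 0.979, -0.0], [-0.001, -0.0, -1.0]]
contact_force: [0.1, -0.2, -0.5]
grip_width: 38.5
gripper_force: 0.0
```

Request:
{"name": "servo_tool", "arguments": {
  "targets": [
    [0,0,-2,0,0,0.01,-0.1],
    [0,0,-2,0,0,0.02,-0.1],
    [0,0,-2,0,0,0.02,-0.1],
    [0,0,-2,0,0,0.02,-0.1],
    [0,0,-2,0,0,0.02,-0.1]
  ]
}}

```text
time_s: 30.75
tcp_pos: [651.9, -27.1, 80.6]
ee_rot: [[-0.985, 0.175, 0.001], [0.175, 0.985, 0.0], [-0.001, 0.0, -1.0]]
contact_force: [0.7, 0.3, -0.1]
grip_width: 38.8
gripper_force: 0.0
```

```bash
python3 - <<'E'
from h import *
plan((651.9,-26.8,49.5,80))
E
```

```text
t 30.8 at [651.9 -27.1  80.6] yaw 79.9 w 38.8 F [ 0.7  0.3 -0.1] gf 0.0 j7 54 tilt [0.001 0.   ]
  az -0.1  t 0.0000 0.0003 0.0311
  --
```

Right over it: lower, grip, and swing back 88° (plus a little to the stop).

Request:
{"name": "servo_tool", "arguments": {
  "targets": [
    [0,0,0,0,0,0.015,-0.1],
    [0,0,0,0,0,0.031,-0.1],
    [0,0,0,0,0,0.031,-0.1],
    [0,0,0,0,0,0.031,-1],
    [0,0,0,0,0,0.031,-1]
  ],
  "squeeze": 25
}}

```text
time_s: 31.38
tcp_pos: [651.9, -26.8, 49.5]
ee_rot: [[-0.985, 0.175, 0.001], [0.175, 0.985, 0.001], [-0.001, 0.001, -1.0]]
contact_force: [0.4, 0.5, -1.9]
grip_width: 15.2
gripper_force: 27.2
```

Request:
{"name": "servo_tool", "arguments": {
  "targets": [
    [0,0,0,0,0,0,-1],
    [0,0,7,0,0,0,-1],
    [0,0,14,0,0,0,-1],
    [0,0,22,0,0,0,-1],
    [0,0,30,0,0,0,-1]
  ]
}}

```text
time_s: 32.0
tcp_pos: [651.8, -27.0, 49.5]
ee_rot: [[-0.762, 0.647, 0.0], [0.647, 0.762, 0.0], [-0.0, 0.001, -1.0]]
contact_force: [0.8, 0.3, -3.0]
grip_width: 15.1
gripper_force: 27.3
```

Request:
{"name": "servo_tool", "arguments": {
  "targets": [
    [0,0,7,0,0,0,-1],
    [0,0,14,0,0,0,-1],
    [0,0,21,0,0,0,-1],
    [0,0,28,0,0,0,-1],
    [0,0,35,0,0,0,-1]
  ]
}}

```text
time_s: 32.62
tcp_pos: [651.4, -27.2, 49.4]
ee_rot: [[-0.254, 0.967, -0.0], [0.967, 0.254, 0.0], [0.0, -0.0, -1.0]]
contact_force: [-1.2, 0.7, -1.2]
grip_width: 15.1
gripper_force: 27.3
```

Request:
{"name": "servo_tool", "arguments": {
  "targets": [
    [0,0,5,0,0,0,-1],
    [0,0,10,0,0,0,-1],
    [0,0,15,0,0,0,-1],
    [0,0,20,0,0,0,-1],
    [0,0,24,0,0,0,-1]
  ]
}}

```text
time_s: 33.25
tcp_pos: [651.2, -27.2, 49.4]
ee_rot: [[0.159, 0.987, -0.001], [0.987, -0.159, 0.0], [0.0, -0.001, -1.0]]
contact_force: [-0.0, -0.0, -0.4]
grip_width: 15.0
gripper_force: 27.7
```

```bash
python3 - <<'E'
from h import *
plan((651.9,-26.8,49.5,-8)); print(state()['ft_torque'])
E
```

```text
t 33.2 at [651.2 -27.2  49.4] yaw -9.2 w 15.0 F [-0.  -0.  -0.4] gf 27.7 j7 -11 tilt [-0.001  0.   ]
  az -1.2  t 0.0005 0.0006 -0.0001
  --
[0.0250288  0.17050185 0.39286644]
```

Request:
{"name": "servo_tool", "arguments": {
  "targets": [
    [0,0,-1,0,0,0,-0.1],
    [0,0,-1,0,0,0,-0.1],
    [0,0,-1,0,0,0,-0.1],
    [0,0,-1,0,0,-0.04,-0.1],
    [0,0,-1,0,0,-0.09,-0.1]
  ]
}}

```text
time_s: 33.88
tcp_pos: [650.7, -27.3, 139.2]
ee_rot: [[0.14, 0.99, -0.003], [0.99, -0.14, 0.0], [-0.0, -0.003, -1.0]]
contact_force: [0.7, -0.5, 0.4]
grip_width: 38.2
gripper_force: 0.0
```

```bash
python3 - <<'E'
from h import *
t=look('top');s=look('side')
W2=((0,0,110),(180,70,255))
def rep(n,img,box):
    c,a,P,uv=blob(img,*W2,box,4); print(n,np.round(c,1),round(a,1),rect(P))
rep('lev1 t',t,(225,200,255,245)); rep('lev1 s',s,(238,180,264,206))
rep('lev2 t',t,(406,202,440,243)); rep('lev2 s',s,(378,254,400,292))
plan((525,-180,130,-30),(427,-298.5,60,-55.5))
a=cv2.resize(s['frame'][140:300,220:460],(600,400),interpolation=cv2.INTER_CUBIC)
cv2.imwrite('pics/m8.png',a)
E
```

```text
lev1 t [420.6 309.8] 27.8 (array([416.8, 308. ]), array([127.9,  28.3]), 27.1)
lev1 s [425.7 313.4] 31.4 (array([422.9, 310.9]), array([150.8,  28.5]), 32.2)
lev2 t [ 428.2 -298. ] 34.5 (array([ 424.7, -300.6]), array([126.7,  29.2]), 35.4)
lev2 s [ 434.  -294.2] 35.8 (array([ 429.8, -297.2]), array([144.8,  21.9]), 35.9)
t 34.0 at [655.9 -27.7 145.2] yaw -8.1 w 38.5 F [-0.1  0.5  0.4] gf 0.0 j7 -10 tilt [ 0.011 -0.   ]
  az 21.9  t -0.1692 -0.1082 0.0152
  --
  az 25.5  t -0.1516 -0.0256 0.0700
  --
```

View pics/m8.png

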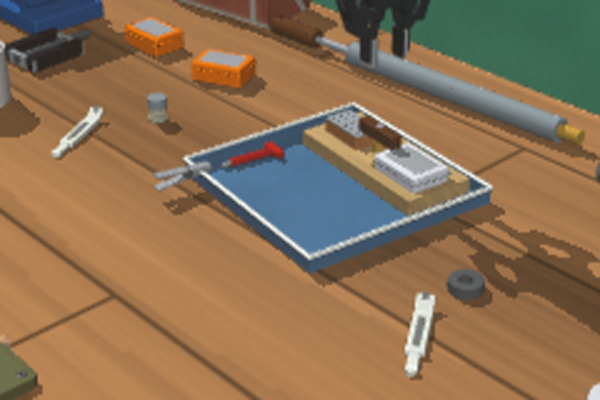

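Request:
{"name": "servo_tool", "arguments": {
  "targets": [
    [0,0,4,-0.03,-0.02,0,0],
    [0,0,8,-0.07,-0.045,0,0],
    [0,0,13,-0.11,-0.07,0,0],
    [0,0,18,-0.15,-0.09,0.01,0],
    [0,0,22,-0.169,-0.108,0.015,0]
  ]
}}

```text
time_s: 34.6
tcp_pos: [519.0, -182.4, 123.8]
ee_rot: [[0.506, 0.863, -0.001], [0.863, -0.506, -0.001], [-0.002, -0.0, -1.0]]
contact_force: [0.3, 0.9, 1.0]
grip_width: 42.8
gripper_force: 0.0
```

Request:
{"name": "servo_tool", "arguments": {
  "targets": [
    [0,0,7,-0.04,-0.007,0.01,0],
    [0,0,14,-0.08,-0.013,0.03,0],
    [0,0,20,-0.12,-0.02,0.05,0],
    [0,0,25.5,-0.1515,-0.0255,0.07,0],
    [0,0,25.5,-0.1515,-0.0255,0.07,0]
  ]
}}

```text
time_s: 35.22
tcp_pos: [419.6, -300.0, 52.9]
ee_rot: [[0.828, 0.561, -0.004], [0.561, -0.828, -0.0], [-0.003, -0.002, -1.0]]
contact_force: [0.7, -0.2, 0.9]
grip_width: 42.9
gripper_force: 0.0
```

Request:
{"name": "servo_tool", "arguments": {
  "targets": [
    [0,0,0,0,0,0,0],
    [0,0,0,0,0,0,0],
    [0,0,0,0,0,0,0],
    [0,0,0,0,0,0,0],
    [0,0,0,0,0,0,0]
  ]
}}

```text
time_s: 35.85
tcp_pos: [423.1, -297.7, 54.4]
ee_rot: [[0.825, 0.566, 0.0], [0.566, -0.825, -0.0], [0.0, 0.0, -1.0]]
contact_force: [0.1, 0.5, -0.7]
grip_width: 43.0
gripper_force: 0.0
```

```bash
python3 - <<'E'
from h import *
plan((427,-298.5,2,-55))
E
```

```text
t 35.9 at [ 423.1 -297.7   54.4] yaw -55.5 w 43.0 F [ 0.1  0.5 -0.7] gf 0.0 j7 -14 tilt [ 0. -0.]
  az -0.5  t 0.0027 0.0029 0.0524
  --
```

Request:
{"name": "servo_tool", "arguments": {
  "targets": [
    [0,0,-0.5,0.003,0.003,0.015,0],
    [0,0,-0.5,0.003,0.003,0.035,0],
    [0,0,-0.5,0.003,0.003,0.05,0],
    [0,0,-0.5,0.003,0.003,0.052,0],
    [0,0,-0.5,0.003,0.003,0.052,0]
  ]
}}

```text
time_s: 36.48
tcp_pos: [427.1, -298.3, 5.8]
ee_rot: [[0.82, 0.572, 0.001], [0.572, -0.82, 0.001], [0.001, 0.0, -1.0]]
contact_force: [-4.2, 3.5, 45.3]
grip_width: 43.0
gripper_force: 22.8
```

Request:
{"name": "servo_tool", "arguments": {
  "targets": [
    [0,0,0,0,0,0,-1],
    [0,0,0,0,0,0,-1],
    [0,0,0,0,0,0,-1],
    [0,0,0,0,0,0,-1],
    [0,0,0,0,0,0,-1]
  ],
  "squeeze": 40
}}

```text
time_s: 37.1
tcp_pos: [415.9, -282.2, 7.4]
ee_rot: [[0.816, 0.577, -0.022], [0.578, -0.816, 0.028], [-0.002, -0.036, -0.999]]
contact_force: [-18.1, 28.8, 90.7]
grip_width: 0.6
gripper_force: 43.9
```

Request:
{"name": "servo_tool", "arguments": {
  "targets": [
    [0,0,0,0,0,-0.02,-1],
    [0,0,0,0,0,-0.05,-1],
    [0,0,0,0,0,-0.08,-1],
    [0,0,0,0,0,-0.08,-1],
    [0,0,0,0,0,-0.08,-1]
  ]
}}

```text
time_s: 37.72
tcp_pos: [426.9, -298.2, 81.3]
ee_rot: [[0.82, 0.573, -0.001], [0.573, -0.82, 0.001], [-0.0, -0.001, -1.0]]
contact_force: [0.0, -0.7, -0.4]
grip_width: 0.1
gripper_force: 0.0
```

```bash
python3 - <<'E'
from h import *
p=tray(-50,-75); print(p)
plan((470,-190,85,-77),(*p,70,-98.5))
E
```

```text
[516.14861399 -91.01145011]
t 37.7 at [ 426.9 -298.2   81.3] yaw -55.1 w 0.1 F [ 0.  -0.7 -0.4] gf 0.0 j7 -14 tilt [-0.001  0.001]
  az 21.9  t 0.0974 -0.0640 -0.0037
  --
  az 21.5  t 0.0672 -0.0861 0.0150
  --
```

```bash
python3 - <<'E'
from h import *
t=look('top');s=look('side'); plan()
p=proj(s,(427,-298,0)).astype(int); q=proj(t,(427,-298,0)).astype(int); print(p,q)
f=lambda i,q:cv2.resize(i['frame'][q[1]-40:q[1]+40,q[0]-40:q[0]+40],None,fx=5,fy=5,interpolation=cv2.INTER_CUBIC)
cv2.imwrite('pics/m9.png',np.hstack([f(s,p),f(t,q)]))
E
```

```text
t 37.8 at [ 426.5 -298.1   81. ] yaw -55.1 w -0.0 F [-0.5 -0.6  0. ] gf 0.0 j7 -14 tilt [-0.002  0.001]
[386 274] [421 222]
```

View pics/m9.png

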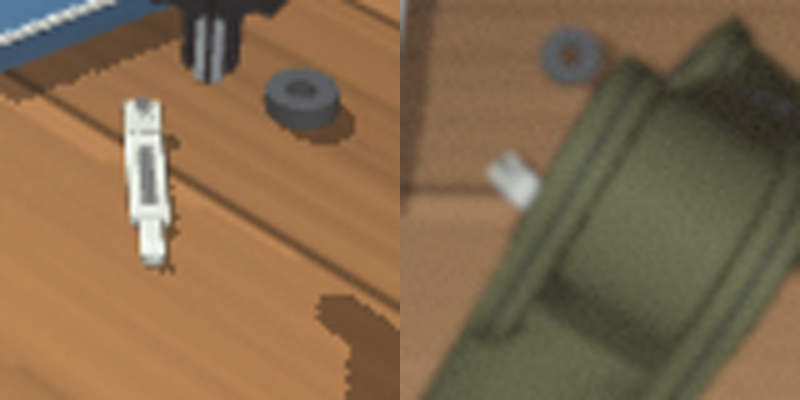

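Request:
{"name": "servo_tool", "arguments": {
  "targets": [
    [0,0,0,0.05,-0.04,-0.01,0],
    [0,0,0,0.1,-0.08,-0.02,0],
    [0,0,0,0.13,-0.12,-0.03,0],
    [0,0,0,0.13,-0.15,-0.03,0],
    [0,0,0,0.13,-0.15,-0.03,0]
  ]
}}

```text
time_s: 38.45
tcp_pos: [445.8, -98.5, 111.4]
ee_rot: [[0.817, 0.576, -0.004], [0.576, -0.817, 0.002], [-0.002, -0.004, -1.0]]
contact_force: [0.3, -0.6, -0.0]
grip_width: 42.6
gripper_force: 0.0
```

```bash
python3 - <<'E'
from h import *
t=look('top');s=look('side')
W2=((0,0,110),(180,70,255))
def rep(n,img,box):
    c,a,P,uv=blob(img,*W2,box,4); print(n,np.round(c,1),round(a,1),rect(P),np.round([uv.min(0),uv.max(0)],0).tolist())
    e=np.array([np.cos(np.radians(a)),np.sin(np.radians(a))]); d=(P-c)@e; w=(P-c)@[-e[1],e[0]]
    print('  widths',[ (k,round(float(np.ptp(w[abs(d-d.min()-k)<2])),1)) for k in range(5,int(np.ptp(d)),15)])
rep('lev2 t',t,(400,200,440,246)); rep('lev2 s',s,(362,248,392,292)); rep('lev1 t',t,(225,200,255,245))
plan()
E
```

```text
lev2 t [ 413.9 -268.5] 46.6 (array([ 411.5, -270.6]), array([124.8,  28.3]), 47.1) [[400.0, 212.0], [428.0, 241.0]]
  widths [(5, 17.3), (20, 18.4), (35, 25.6), (50, 25.0), (65, 26.3), (80, 26.8), (95, 26.9), (110, 28.1)]
lev2 s [ 420.2 -263.1] 46.6 (array([ 417.6, -266. ]), array([143.1,  21.5]), 46.4) [[370.0, 253.0], [380.0, 287.0]]
  widths [(5, 11.7), (20, 13.0), (35, 20.2), (50, 20.3), (65, 19.3), (80, 20.6), (95, 20.3), (110, 19.8), (125, 19.4), (140, 18.1)]
lev1 t [420.5 309.8] 27.9 (array([417. , 307.9]), array([127.9,  28.1]), 27.6) [[229.0, 204.0], [250.0, 239.0]]
  widths [(5, 17.4), (20, 18.6), (35, 25.3), (50, 27.2), (65, 26.8), (80, 26.4), (95, 27.6), (110, 27.3), (125, 23.5)]
t 38.5 at [ 447.9 -101.7  111.7] yaw -55.1 w 42.8 F [ 0.4 -0.7  0.5] gf 0.0 j7 -29 tilt [-0.    -0.001]
```

```bash
python3 - <<'E'
from h import *
plan((414.5,-268.5,60,-43.5))
E
```

```text
t 38.5 at [ 447.9 -101.7  111.7] yaw -55.1 w 42.8 F [ 0.4 -0.7  0.5] gf 0.0 j7 -29 tilt [-0.    -0.001]
  az -11.6  t -0.1229 0.1177 0.0517
  --
```

Request:
{"name": "servo_tool", "arguments": {
  "targets": [
    [0,0,-3,-0.035,0.035,0.01,0.2],
    [0,0,-6,-0.07,0.07,0.02,0.2],
    [0,0,-9,-0.105,0.1,0.035,0.2],
    [0,0,-11.5,-0.123,0.1175,0.05,0.2],
    [0,0,-11.5,-0.123,0.1175,0.05,0.2]
  ]
}}

```text
time_s: 39.17
tcp_pos: [412.6, -271.8, 61.1]
ee_rot: [[0.695, 0.719, -0.001], [0.719, -0.695, -0.001], [-0.002, -0.0, -1.0]]
contact_force: [0.2, -0.1, -0.5]
grip_width: 51.7
gripper_force: 0.0
```

Request:
{"name": "servo_tool", "arguments": {
  "targets": [
    [0,0,0,0,0,0,0.2],
    [0,0,0,0,0,0,0.2],
    [0,0,0,0,0,0,0.2],
    [0,0,0,0,0,0,0.2],
    [0,0,0,0,0,0,0.2]
  ]
}}

```text
time_s: 39.8
tcp_pos: [414.4, -267.7, 62.4]
ee_rot: [[0.689, 0.725, 0.0], [0.725, -0.689, -0.0], [0.0, 0.0, -1.0]]
contact_force: [0.1, -0.7, 0.0]
grip_width: 51.3
gripper_force: 0.0
```

```bash
python3 - <<'E'
from h import *
plan((414.5,-268.5,2,-43.5))
s=look('side')
c,a,P,uv=blob(s,(0,0,110),(180,70,255),(362,255,392,292),4); print(rect(P),c,a)
E
```

```text
t 39.8 at [ 414.4 -267.7   62.4] yaw -43.5 w 51.3 F [ 0.1 -0.7  0. ] gf 0.0 j7 -10 tilt [ 0. -0.]
  az -0.0  t -0.0005 0.0006 0.0604
  --
(array([ 415.3, -268.6]), array([136.2,  21.6]), 46.5) [ 418.90094317 -264.56228125] 46.70009505217624
```

Stage the descent: to z≈6 open, check, then close.

Request:
{"name": "servo_tool", "arguments": {
  "targets": [
    [0,0,0,0,0,0.02,0.2],
    [0,0,0,0,0,0.04,0.2],
    [0,0,0,0,0,0.055,0.2],
    [0,0,0,0,0,0.0565,0.2],
    [0,0,0,0,0,0.0565,0.2]
  ]
}}

```text
time_s: 40.48
tcp_pos: [414.3, -268.0, 6.0]
ee_rot: [[0.689, 0.724, 0.0], [0.724, -0.689, -0.0], [0.0, 0.0, -1.0]]
contact_force: [0.2, 0.2, 0.5]
grip_width: 51.6
gripper_force: 0.0
```

Request:
{"name": "servo_tool", "arguments": {
  "targets": [
    [0,0,0,0,0,0.002,0.2],
    [0,0,0,0,0,0.0035,0.2],
    [0,0,0,0,0,0.0035,-1],
    [0,0,0,0,0,0.0035,-1],
    [0,0,0,0,0,0.0035,-1]
  ]
}}

```text
time_s: 41.1
tcp_pos: [414.3, -268.0, 2.5]
ee_rot: [[0.689, 0.724, 0.0], [0.724, -0.689, -0.0], [0.0, 0.0, -1.0]]
contact_force: [0.3, 0.1, 3.9]
grip_width: 18.2
gripper_force: 39.4
```

Request:
{"name": "servo_tool", "arguments": {
  "targets": [
    [0,0,0,0,0,0,-1],
    [0,0,0,0,0,0,-1],
    [0,0,0,0,0,0,-1],
    [0,0,0,0,0,0,-1],
    [0,0,0,0,0,0,-1]
  ]
}}

```text
time_s: 41.72
tcp_pos: [414.3, -267.9, 2.5]
ee_rot: [[0.689, 0.725, 0.0], [0.725, -0.689, -0.0], [0.0, 0.0, -1.0]]
contact_force: [-0.3, -0.5, 5.4]
grip_width: 18.2
gripper_force: 39.6
```

Request:
{"name": "servo_tool", "arguments": {
  "targets": [
    [0,0,0,0,0,-0.02,-1],
    [0,0,0,0,0,-0.05,-1],
    [0,0,0,0,0,-0.08,-1],
    [0,0,0,0,0,-0.09,-1],
    [0,0,0,0,0,-0.09,-1]
  ]
}}

```text
time_s: 42.35
tcp_pos: [414.4, -268.0, 92.3]
ee_rot: [[0.689, 0.725, 0.001], [0.725, -0.689, -0.0], [0.0, 0.001, -1.0]]
contact_force: [0.9, -0.1, 0.3]
grip_width: 18.6
gripper_force: 39.3
```

```bash
python3 - <<'E'
from h import *
p=tray(-50,-75)
plan((465,-180,93,-71),(*p,60,-98.2))
E
```

```text
t 42.4 at [ 414.4 -268.    92.3] yaw -43.6 w 18.6 F [ 0.9 -0.1  0.3] gf 39.3 j7 -10 tilt [ 0.001 -0.   ]
  az 27.4  t 0.0986 -0.0240 -0.0007
  --
  az 27.2  t 0.0773 -0.0675 0.0330
  --
```

Request:
{"name": "servo_tool", "arguments": {
  "targets": [
    [0,0,5,0.02,-0.005,0,-1],
    [0,0,10,0.04,-0.01,0,-1],
    [0,0,16,0.06,-0.015,0,-1],
    [0,0,22,0.08,-0.02,0,-1],
    [0,0,27.4,0.0985,-0.024,0,-1]
  ]
}}

```text
time_s: 42.98
tcp_pos: [464.3, -179.0, 90.8]
ee_rot: [[0.946, 0.323, -0.003], [0.323, -0.946, 0.001], [-0.002, -0.001, -1.0]]
contact_force: [0.4, 0.0, -0.9]
grip_width: 18.5
gripper_force: 39.3
```

Request:
{"name": "servo_tool", "arguments": {
  "targets": [
    [0,0,7,0.02,-0.017,0,-1],
    [0,0,14,0.04,-0.034,0,-1],
    [0,0,21,0.06,-0.052,0.01,-1],
    [0,0,27.2,0.0775,-0.0675,0.02,-1],
    [0,0,27.2,0.0775,-0.0675,0.033,-1]
  ]
}}

```text
time_s: 43.6
tcp_pos: [516.3, -88.6, 57.3]
ee_rot: [[0.991, -0.137, -0.001], [-0.137, -0.991, 0.001], [-0.001, -0.0, -1.0]]
contact_force: [-0.4, -0.1, -0.5]
grip_width: 18.8
gripper_force: 39.3
```

Request:
{"name": "servo_tool", "arguments": {
  "targets": [
    [0,0,0,0,0,0,-1],
    [0,0,0,0,0,0,-1],
    [0,0,0,0,0,0,-1],
    [0,0,0,0,0,0,-1],
    [0,0,0,0,0,0,-1]
  ]
}}

```text
time_s: 44.22
tcp_pos: [516.1, -91.1, 59.5]
ee_rot: [[0.99, -0.142, 0.0], [-0.142, -0.99, 0.0], [0.0, -0.0, -1.0]]
contact_force: [0.0, 0.2, 0.1]
grip_width: 18.2
gripper_force: 39.3
```

```bash
python3 - <<'E'
from h import *
p=tray(-50,-75)
plan((*p,8,-98.2))
s=look('side'); z=state()['tcp_pos'][2]
q=proj(s,state()['tcp_pos']).astype(int)
c,a,P,uv=blob(s,(0,0,110),(180,70,255),(q[0]-40,q[1]-20,q[0]+40,q[1]+25),z); print(rect(P),c,a)
f=lambda p:np.round(proj(s,p))
print(q,uv.min(0),uv.max(0))
E
```

```text
t 44.2 at [516.1 -91.1  59.5] yaw -98.2 w 18.2 F [0.  0.2 0.1] gf 39.3 j7 -56 tilt [0. 0.]
  az 0.0  t 0.0000 -0.0001 0.0515
  --
(array([ 602., -100.]), array([151.8,  94.5]), 41.9) [ 599.51109499 -114.07071026] 33.42237213847583
[355 212] [361.625 191.625] [394.375 216.875]
```

Request:
{"name": "servo_tool", "arguments": {
  "targets": [
    [0,0,0,0,0,0.02,-1],
    [0,0,0,0,0,0.035,-1],
    [0,0,0,0,0,0.048,-1],
    [0,0,0,0,0,0.0525,-1],
    [0,0,0,0,0,0.0525,-1]
  ]
}}

```text
time_s: 44.9
tcp_pos: [516.0, -91.1, 6.8]
ee_rot: [[0.99, -0.142, 0.0], [-0.142, -0.99, 0.0], [0.0, -0.0, -1.0]]
contact_force: [0.7, 0.1, -0.6]
grip_width: 18.1
gripper_force: 39.3
```

Request:
{"name": "servo_tool", "arguments": {
  "targets": [
    [0,0,0,0,0,0,-0.3],
    [0,0,0,0,0,0,-0.3],
    [0,0,0,0,0,0,-0.3],
    [0,0,0,0,0,-0.05,-0.3],
    [0,0,0,0,0,-0.1,-0.3]
  ]
}}

```text
time_s: 45.52
tcp_pos: [515.5, -90.8, 107.6]
ee_rot: [[0.99, -0.142, -0.002], [-0.142, -0.99, 0.0], [-0.002, -0.0, -1.0]]
contact_force: [1.6, -1.3, -1.0]
grip_width: 29.8
gripper_force: 0.0
```

```bash
python3 - <<'E'
from h import *
plan((500,100,140,-80),(419.5,309.5,60,-62.5))
t=look('top')
for b in ((225,195,262,250),):
    c,a,P,uv=blob(t,(0,0,110),(180,70,255),b,4); print(rect(P),c,a)
E
```

```text
t 45.5 at [515.5 -90.8 107.6] yaw -98.2 w 29.8 F [ 1.6 -1.3 -1. ] gf 0.0 j7 -58 tilt [-0.002  0.   ]
  az -18.2  t -0.0425 -0.1867 -0.0324
  --
  az -17.5  t -0.0429 -0.2203 0.0800
  --
(array([416.8, 308.1]), array([127.9,  28.3]), 26.9) [420.59606985 309.84180663] 27.881910744279242
```

Request:
{"name": "servo_tool", "arguments": {
  "targets": [
    [0,0,-3,-0.008,-0.03,-0.02,0.2],
    [0,0,-7,-0.017,-0.075,-0.03,0.2],
    [0,0,-11,-0.026,-0.12,-0.032,0.2],
    [0,0,-15,-0.035,-0.16,-0.032,0.2],
    [0,0,-18.2,-0.0425,-0.1865,-0.032,0.2]
  ]
}}

```text
time_s: 46.2
tcp_pos: [500.1, 102.3, 138.8]
ee_rot: [[0.984, 0.179, -0.0], [0.179, -0.984, 0.001], [0.0, -0.001, -1.0]]
contact_force: [0.0, -1.0, 0.4]
grip_width: 51.1
gripper_force: 0.0
```

Request:
{"name": "servo_tool", "arguments": {
  "targets": [
    [0,0,-4,-0.01,-0.05,0.01,0.2],
    [0,0,-8,-0.02,-0.1,0.025,0.2],
    [0,0,-12,-0.03,-0.15,0.045,0.2],
    [0,0,-16,-0.04,-0.2,0.07,0.2],
    [0,0,-17.5,-0.043,-0.22,0.08,0.2]
  ]
}}

```text
time_s: 46.82
tcp_pos: [417.1, 312.2, 57.4]
ee_rot: [[0.884, 0.468, -0.003], [0.468, -0.884, 0.001], [-0.002, -0.002, -1.0]]
contact_force: [0.7, 0.3, 0.7]
grip_width: 51.2
gripper_force: 0.0
```

Request:
{"name": "servo_tool", "arguments": {
  "targets": [
    [0,0,0,0,0,0,0.2],
    [0,0,0,0,0,0,0.2],
    [0,0,0,0,0,0,0.2],
    [0,0,0,0,0,0,0.2],
    [0,0,0,0,0,0,0.2]
  ]
}}

```text
time_s: 47.45
tcp_pos: [420.2, 308.4, 59.1]
ee_rot: [[0.887, 0.461, 0.0], [0.461, -0.887, 0.0], [0.0, -0.0, -1.0]]
contact_force: [0.5, -0.4, 0.1]
grip_width: 51.3
gripper_force: 0.0
```

```bash
python3 - <<'E'
from h import *
plan((419,309.5,6,-62.5))
s=look('side')
c,a,P,uv=blob(s,(0,0,110),(180,70,255),(234,184,264,208),4); print(rect(P),c,a)
E
```

```text
t 47.5 at [420.2 308.4  59.1] yaw -62.5 w 51.3 F [ 0.5 -0.4  0.1] gf 0.0 j7 -69 tilt [0. 0.]
  az -0.0  t -0.0006 -0.0015 0.0531
  --
(array([419.1, 308.6]), array([141.9,  27.5]), 31.3) [422.61706431 311.17274972] 30.293283885288716
```

Request:
{"name": "servo_tool", "arguments": {
  "targets": [
    [0,0,0,0,-0.001,0.02,0.2],
    [0,0,0,0,-0.001,0.04,0.2],
    [0,0,0,0,-0.001,0.052,0.2],
    [0,0,0,0,-0.001,0.053,0.2],
    [0,0,0,0,-0.001,0.053,0.2]
  ]
}}

```text
time_s: 48.12
tcp_pos: [419.6, 309.8, 6.2]
ee_rot: [[0.887, 0.462, 0.001], [0.462, -0.887, 0.0], [0.001, 0.0, -1.0]]
contact_force: [-0.2, -0.4, 0.7]
grip_width: 51.3
gripper_force: 0.0
```

Request:
{"name": "servo_tool", "arguments": {
  "targets": [
    [0,0,0,0,0,0.002,0.2],
    [0,0,0,0,0,0.0035,0.2],
    [0,0,0,0,0,0.0035,-1],
    [0,0,0,0,0,0.0035,-1],
    [0,0,0,0,0,0.0035,-1]
  ]
}}

```text
time_s: 48.75
tcp_pos: [419.4, 309.7, 2.6]
ee_rot: [[0.887, 0.462, 0.0], [0.462, -0.887, 0.0], [0.0, -0.0, -1.0]]
contact_force: [0.5, -0.6, 3.6]
grip_width: 18.3
gripper_force: 39.4
```

Request:
{"name": "servo_tool", "arguments": {
  "targets": [
    [0,0,0,0,0,0,-1],
    [0,0,0,0,0,0,-1],
    [0,0,0,0,0,0,-1],
    [0,0,0,0,0,-0.03,-1],
    [0,0,0,0,0,-0.08,-1]
  ]
}}

```text
time_s: 49.38
tcp_pos: [418.4, 309.2, 81.8]
ee_rot: [[0.887, 0.462, -0.003], [0.462, -0.887, -0.002], [-0.004, 0.0, -1.0]]
contact_force: [0.8, 0.1, -0.7]
grip_width: 18.5
gripper_force: 39.3
```

```bash
python3 - <<'E'
from h import *
p=tray(-50,-25); print(p)
plan((480,150,105,-80),(*p,60,-98.2))
E
```

```text
[523.10726904 -41.49804667]
t 49.4 at [418.4 309.2  81.8] yaw -62.5 w 18.5 F [ 0.8  0.1 -0.7] gf 39.3 j7 -70 tilt [-0.003 -0.002]
  az 17.5  t -0.0189 0.1696 -0.0232
  --
  az 18.2  t 0.0092 0.1961 0.0450
  --
```

Request:
{"name": "servo_tool", "arguments": {
  "targets": [
    [0,0,3,-0.003,0.03,-0.02,-1],
    [0,0,6,-0.007,0.065,-0.023,-1],
    [0,0,10,-0.011,0.1,-0.023,-1],
    [0,0,14,-0.015,0.14,-0.023,-1],
    [0,0,17.5,-0.019,0.1695,-0.023,-1]
  ]
}}

```text
time_s: 50.0
tcp_pos: [481.4, 147.2, 105.0]
ee_rot: [[0.986, 0.168, -0.0], [0.168, -0.986, -0.002], [-0.0, 0.002, -1.0]]
contact_force: [0.6, 0.2, -0.2]
grip_width: 18.3
gripper_force: 39.3
```

Request:
{"name": "servo_tool", "arguments": {
  "targets": [
    [0,0,5,0.002,0.05,0,-1],
    [0,0,10,0.004,0.1,0,-1],
    [0,0,14,0.007,0.15,0.01,-1],
    [0,0,18.2,0.009,0.196,0.03,-1],
    [0,0,18.2,0.009,0.196,0.045,-1]
  ]
}}

```text
time_s: 50.62
tcp_pos: [523.8, -47.7, 59.6]
ee_rot: [[0.988, -0.152, 0.001], [-0.152, -0.988, -0.005], [0.001, 0.005, -1.0]]
contact_force: [-0.3, 0.3, -0.3]
grip_width: 18.3
gripper_force: 39.3
```

Request:
{"name": "servo_tool", "arguments": {
  "targets": [
    [0,0,0,0,0,0,-1],
    [0,0,0,0,0,0,-1],
    [0,0,0,0,0,0,-1],
    [0,0,0,0,0,0,-1],
    [0,0,0,0,0,0,-1]
  ]
}}

```text
time_s: 51.25
tcp_pos: [524.0, -40.4, 60.6]
ee_rot: [[0.99, -0.141, 0.0], [-0.141, -0.99, 0.0], [0.0, -0.0, -1.0]]
contact_force: [1.3, -0.6, -0.6]
grip_width: 18.3
gripper_force: 39.3
```

```bash
python3 - <<'E'
from h import *
plan((*tray(-50,-25),7,-98.2))
E
```

```text
t 51.2 at [524.  -40.4  60.6] yaw -98.1 w 18.3 F [ 1.3 -0.6 -0.6] gf 39.3 j7 -60 tilt [0. 0.]
  az 0.1  t -0.0007 0.0012 0.0536
  --
```

Request:
{"name": "servo_tool", "arguments": {
  "targets": [
    [0,0,0,0,0.001,0.02,-1],
    [0,0,0,0,0.001,0.035,-1],
    [0,0,0,0,0.001,0.049,-1],
    [0,0,0,0,0.001,0.0535,-1],
    [0,0,0,0,0.001,0.0535,-1]
  ]
}}

```text
time_s: 51.88
tcp_pos: [523.7, -41.9, 6.8]
ee_rot: [[0.99, -0.143, -0.0], [-0.143, -0.99, 0.0], [-0.0, -0.0, -1.0]]
contact_force: [-0.1, -0.3, -0.4]
grip_width: 18.6
gripper_force: 39.3
```

Request:
{"name": "servo_tool", "arguments": {
  "targets": [
    [0,0,0,0,0,0,-0.3],
    [0,0,0,0,0,0,-0.3],
    [0,0,0,0,0,0,-0.3],
    [0,0,0,0,0,-0.05,-0.3],
    [0,0,0,0,0,-0.1,-0.3]
  ]
}}

```text
time_s: 52.5
tcp_pos: [523.2, -41.8, 107.6]
ee_rot: [[0.99, -0.142, -0.002], [-0.142, -0.99, 0.0], [-0.002, 0.0, -1.0]]
contact_force: [0.6, 0.3, 0.1]
grip_width: 29.9
gripper_force: 0.0
```

Request:
{"name": "servo_tool", "arguments": {
  "targets": [
    [0,0,0,0,-0.05,-0.03,-0.3],
    [0,0,0,0,-0.1,-0.06,-0.3],
    [0,0,0,0,-0.15,-0.1,-0.3],
    [0,0,0,0,-0.2,-0.1,-0.3],
    [0,0,0,0,-0.25,-0.1,-0.3]
  ]
}}

```text
time_s: 53.12
tcp_pos: [559.3, 207.8, 207.5]
ee_rot: [[0.99, -0.142, 0.001], [-0.142, -0.99, 0.001], [0.001, -0.001, -1.0]]
contact_force: [1.1, -0.4, -1.5]
grip_width: 30.0
gripper_force: 0.0
```

```bash
python3 - <<'E'
from h import *
plan()
t=look('top');s=look('side')
cv2.imwrite('pics/m10.png',np.hstack([cv2.resize(t['frame'][125:235,285:400],(400,383),interpolation=cv2.INTER_CUBIC),cv2.resize(s['frame'][165:265,300:404],(400,383),interpolation=cv2.INTER_CUBIC)]))
im=t['frame'][125:235,285:400]; print(im.shape)
u=np.array([proj(t,(*tray(-50,y),8)) for y in(-25,-75)]);print(u)
for a in u:
    x,y=a.astype(int)
    try:
        c,ang,P,uv=blob(t,(0,0,110),(180,70,255),(x-9,y-22,x+9,y+17),8);print(rect(P),c,ang)
    except Exception as e: print(e)
E
```

```text
t 53.1 at [559.3 207.8 207.5] yaw -98.1 w 30.0 F [ 1.1 -0.4 -1.5] gf 0.0 j7 -92 tilt [0.001 0.001]
(110, 115, 3)
[[344.97429336 192.47859701]
 [359.68778985 194.78123858]]
(array([525.6, -41.9]), array([117.4,  29.1]), -8.2) [527.84385607 -42.31315757] -8.308451136625811
(array([519.1, -91.6]), array([116.2,  28.7]), -8.2) [521.40321036 -91.74271974] -8.389007861560541
```

View pics/m10.png

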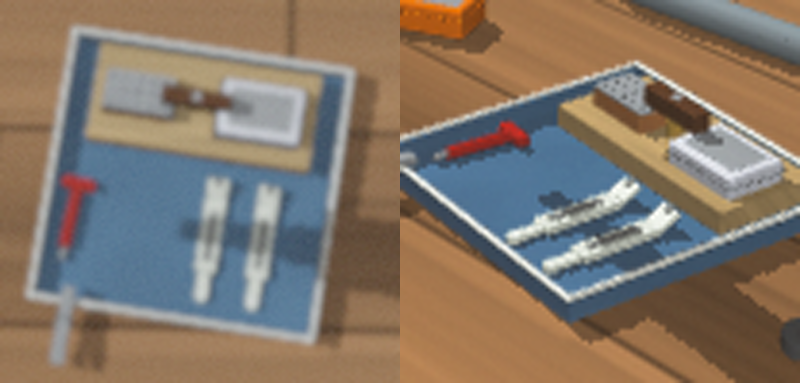

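The picture shows both levers parallel in the bay with their hooks towards the board (top view, about x 210 and 262). The tin and rasp are seated under the closed button, and the valve tool has not moved.

```bash
python3 -c "
from workcell import *
print(hand_in())"
```

```text
the job is handed in; nothing more can be done
None
```

The job is handed in, with no verdict returned: the tin and rasp are seated under the closed turn-button and both levers lie parallel in the near half, hooks towards the kit board. One lever had been knocked a few centimetres when I first reached for it, so the fingertips pressed down with up to about 90 N (wrist limit 120 N) before I re-measured and picked it up cleanly.

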